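Drain strainer, sampling mugs and a flush at the jar-test rinse tray

ROBOT

A 7-joint arm with a two-finger parallel gripper is mounted at the origin on the work surface. World frame = base frame: x ahead of the robot, y to its left, z up, the work surface at z = 0. Lengths are in m, angles in rad, forces in N, time in s.
With the tool pointing down it reaches from about 0.425 to 0.925 m from the base axis. Payload 6.8 kg.
Tool frame: the origin (TCP) lies between the finger pads; the fingertips stand r.tcp_to_tips ahead of it and the grasp point (between the pads) is the TCP (r.tcp_to_tips is the distance from the TCP to the fingertips, in m); z points along the fingers, y is the line along which they close (so a half turn about z gives the same grasp; the last joint's range is limited). The gripper opens to 85 mm and grips with 20 to 120 N. Pads are 22 mm wide; open, the fingers measure 114 mm over their backs; the gripper's body (76 mm by 85 mm) begins 54 mm behind the grasp point. The pads swing forward as they close: fully open they stand 13 mm farther back than shut.
Start: joints at [1.169, 0.477, 0.022, 1.555, -0.011, 1.109, -0.083], TCP at [0.195, -0.646, 0.25] pointing down, gripper open.
Joint ranges: [-2.96, 2.96], [-0.34, 2.1], [-1.41, 1.46], [0.24, 2.44], [-1.37, 4.51], [0.17, 1.92], [-2.96, 2.96]. Speed limits (rad/s): [2.39, 2.39, 3.14, 3.14, 3.14, 3.14, 3.14].

INTERFACE

Orientations are given as a rotation vector (axis times angle).
In Python, from bench import r gives the robot as it stands.
- The arm moves only by the tool servo_tool, never from a script. Its argument "commands" is a list of rows, each a list of 2 entries, a list of its own where there are three numbers: the shift along the tool's x, y, z normalised to -1 to 1, where 1 is 250 mm, then the turn, a rotation vector about the tool's x, y, z normalised to -1 to 1, where 1 is 90 degrees. In form: [[[dx, dy, dz], [ax, ay, az]], ...]. A call has 1 to 20 rows; each row is the pose to reach, as a shift and turn from the pose commanded when the call began, along the tool's axes at that moment; what a row does not reach only later rows make up. A row lasts 1/10 s, in which the tool goes at most 50 mm and 8.59 degrees, less where a joint would pass 70% of its speed; a pose out of reach is approached as far as the arm can. A call with a number of a shift or a turn outside -1 to 1 is refused whole. A call with a gripper value outside its range is refused whole. "claw" is the closure, from 0 (fully open) to 1 (shut), set as the call begins (left out, the last holds). The fingers move at their own pace and stop on an object; "squeeze" is the grip in N (left out, the last holds). Time passes only in rows, so rows that repeat a pose let the fingers close. It gives the time, the measured TCP pose, the force, the opening and the grip force at its end, in the units of the state.
- r.get_obs(): the state, without advancing time (a new reading comes with each control period).
- r.grab_frame(name): name is "scene" or "side" or "wrist"; returns (picture, depth): 400x640x3 uint8, red, green, blue; 400x640 float32, m along the optical axis (not along the pixel's ray), 0 where there is no reading.
- r.camera_model(name): a dict with "fx", "fy", "cx", "cy" (pixels), "extrinsics" (4x4, takes a point from camera to world coordinates); the wrist camera has in their place "hand_eye" (4x4, takes a point from camera to tool coordinates, whose origin is the TCP and whose axes are the flange's). Camera axes: x right, y down, z forward; pixel columns grow to the right and rows downward; lengths in m; the calibration is good to about 2 mm. A picture is of the moment at which its call begins: read the wrist's pose just before it. camera_model takes no time and is no camera call.
- r.hand_in(): hands the job in; it is judged then, once.
Trained networks look in the newest picture that a camera, given by its name, has taken for a name from the list of things; names that differ only in an ending like _2 or _b are one class to them, and where a whole thing is asked for, a point or a joint stands for the part that bears it (a point fixed in the world has none). Each returns a list of dicts, best first, with "confidence" (0 to 1); they miss things now and then, are a little off and sometimes report something else, mostly with a low value. They report only what shows in the picture. A call takes as long as a camera call.
- r.boxes_of(camera, target): "uv" ([column, row] in pixels, amid what is visible of it).
- r.mark_of(camera, target): "uv" ([column, row] in pixels: a listed point, or the origin of a listed thing).
The state is a dict: "clock": time; "joints": joint angles; "qvel": joint speeds; "tau": joint torques, N m; "tcp_pos": TCP position; "orientation": TCP orientation; "contact_force": force on the tool from outside, world axes, zero at the start; "moment": the same for the moment, N m; "grip_width": finger opening in m; "gripper_force": force on a finger pad.
Only numpy, scipy, OpenCV 4.12 (cv2) and the standard library are available. Lean on these libraries where they do the work, as an engineer would, in place of code of your own. Each camera call takes 0.05 s, during which the arm holds its last target. There are 200 camera calls.

TASK

The round of jar tests is over, so put the rinse tray back in order: set the knobbed drain strainer fully home in its round seat in the tray floor, and hang every sampling mug by its handle on the rail over the tray, one mug to a hook. Then, with all that in place, push the tap's head all the way down to its stop, holding it there for half a second, to flush the tray, and let it spring back up, without ever knocking over the spray bottle, the radio or the two reagent jars.

Things in the scene. Friction and masses are not known exactly. Their poses are not given: they have to be found in the camera images.
- rinse: fixed steel rinse tray 280 x 510 mm, rim 22 mm high, floor 14 mm above the bench, carrying rail, drain and tap. Origin: centre of its underside; x away from the robot, y left along the rail. The rail, a 14 mm round bar at hook height, lies at x = +118 mm on posts at y = +-180 mm. The hooks, at y = +-60 and +-180 mm (8 mm round bar), run 105 mm from it towards -x, then turn up 14 mm at the tip
- hook1 (a point): leftmost hook of the rail, point on the axis of its straight bar, 165 mm above the bench, 73 mm from the rail and 41 mm in from the outer end of the upturned tip. x runs along the bar towards the rail, y left along the rail, z up
- hook2 (a point): second from the left, hook of the rail, point on the axis of its straight bar, 165 mm above the bench, 73 mm from the rail and 41 mm in from the outer end of the upturned tip. x runs along the bar towards the rail, y left along the rail, z up
- hook3 (a point): third from the left, hook of the rail, point on the axis of its straight bar, 165 mm above the bench, 73 mm from the rail and 41 mm in from the outer end of the upturned tip. x runs along the bar towards the rail, y left along the rail, z up
- hook4 (a point): rightmost hook of the rail, point on the axis of its straight bar, 165 mm above the bench, 73 mm from the rail and 41 mm in from the outer end of the upturned tip. x runs along the bar towards the rail, y left along the rail, z up
- seat (a point): centre of the bottom of the round drain seat in the tray floor near its front edge: 64 mm wide, 8 mm deep, this point 6 mm above the bench. z up. A dark drain hole shows in it
- strainer: round steel drain strainer: plate 60 mm across and 6 mm thick with a bevelled lower edge, a ring of small holes, and a central knob 16 mm across (10 mm at its neck) whose top is 30 mm above the underside, its gripping part from 16 to 30 mm. 70 g. Origin: centre of its underside, z up. Home in the seat it lies 2 mm below the tray floor
- tap (a joint): travel of the tap's spring head in m: 0 up, 0.012 fully down at its stop. Starts to move at about 4.5 N and takes about 11 N at the stop; springs back up by itself
- tap_top (a point): centre of the top of the push tap's round head (42 mm across), 162 mm above the bench when up. The tap stands on the tray, at its left front
- mug1: white plastic 250 ml sampling mug with one D handle, present or absent from start to start; 64 mm across, 85 mm tall, about 140 g. Origin: centre of its underside; z is its axis, its handle points along its +y
- mug2: white plastic 250 ml sampling mug with one D handle, present or absent from start to start; 64 mm across, 85 mm tall, about 140 g. Origin: centre of its underside; z is its axis, its handle points along its +y
- mug3: white plastic 250 ml sampling mug with one D handle, present or absent from start to start; 64 mm across, 85 mm tall, about 140 g. Origin: centre of its underside; z is its axis, its handle points along its +y
- mug4: white plastic 250 ml sampling mug with one D handle, present or absent from start to start; 64 mm across, 85 mm tall, about 140 g. Origin: centre of its underside; z is its axis, its handle points along its +y
- mug1_eye (a point): centre of the opening of the handle of mug1: 47 mm from the mug's axis (along the mug's +y), 46 mm above its underside. The opening lies in the mug's y-z plane, 30 mm wide (from the wall out) and 36 mm high; the handle bar is round, 8 mm thick, its outer edge 70 mm from the mug's axis. Hung and let go, the mug swings mouth sideways, this point about 15 mm below the hook
- mug2_eye (a point): centre of the opening of the handle of mug2: 47 mm from the mug's axis (along the mug's +y), 46 mm above its underside. The opening lies in the mug's y-z plane, 30 mm wide (from the wall out) and 36 mm high; the handle bar is round, 8 mm thick, its outer edge 70 mm from the mug's axis. Hung and let go, the mug swings mouth sideways, this point about 15 mm below the hook
- mug3_eye (a point): centre of the opening of the handle of mug3: 47 mm from the mug's axis (along the mug's +y), 46 mm above its underside. The opening lies in the mug's y-z plane, 30 mm wide (from the wall out) and 36 mm high; the handle bar is round, 8 mm thick, its outer edge 70 mm from the mug's axis. Hung and let go, the mug swings mouth sideways, this point about 15 mm below the hook
- mug4_eye (a point): centre of the opening of the handle of mug4: 47 mm from the mug's axis (along the mug's +y), 46 mm above its underside. The opening lies in the mug's y-z plane, 30 mm wide (from the wall out) and 36 mm high; the handle bar is round, 8 mm thick, its outer edge 70 mm from the mug's axis. Hung and let go, the mug swings mouth sideways, this point about 15 mm below the hook
- jar_lid: brass-coloured jar lid, a plain disc 70 mm across, no knob, and 12 mm thick lying on the bench, no part of the job. Origin: centre of its underside
- spray: white spray bottle with blue contents, 84 mm across, 245 mm tall, bystander. Origin: centre of its underside
- radio: black two-way radio standing upright, 36 x 58 mm, 205 mm tall with its aerial, bystander. Origin: centre of its underside
- reagent_jar: green glass jar with a brass-coloured lid, 100 mm across, 170 mm tall, bystander. Origin: centre of its underside
- reagent_jar2: amber glass jar with a brass-coloured lid, 90 mm across, 150 mm tall, bystander. Origin: centre of its underside

How it is judged:
On the way, in this order (a step that is already met when the one before it is completed fails the run):
1. the strainer is home in its seat and every mug hangs by its handle, let go, one to a hook (x of mug1_eye in the frame of rinse between -0.002 and 0.105 m and z of mug1_eye in the frame of rinse between 0.133 and 0.177 m and (y of mug1_eye in the frame of rinse between 0.155 and 0.205 m or y of mug1_eye in the frame of rinse between 0.035 and 0.085 m or y of mug1_eye in the frame of rinse between -0.085 and -0.035 m or y of mug1_eye in the frame of rinse between -0.205 and -0.155 m) and x of mug2_eye in the frame of rinse between -0.002 and 0.105 m and z of mug2_eye in the frame of rinse between 0.133 and 0.177 m and (y of mug2_eye in the frame of rinse between 0.155 and 0.205 m or y of mug2_eye in the frame of rinse between 0.035 and 0.085 m or y of mug2_eye in the frame of rinse between -0.085 and -0.035 m or y of mug2_eye in the frame of rinse between -0.205 and -0.155 m) and x of mug3_eye in the frame of rinse between -0.002 and 0.105 m and z of mug3_eye in the frame of rinse between 0.133 and 0.177 m and (y of mug3_eye in the frame of rinse between 0.155 and 0.205 m or y of mug3_eye in the frame of rinse between 0.035 and 0.085 m or y of mug3_eye in the frame of rinse between -0.085 and -0.035 m or y of mug3_eye in the frame of rinse between -0.205 and -0.155 m) and x of mug4_eye in the frame of rinse between -0.002 and 0.105 m and z of mug4_eye in the frame of rinse between 0.133 and 0.177 m and (y of mug4_eye in the frame of rinse between 0.155 and 0.205 m or y of mug4_eye in the frame of rinse between 0.035 and 0.085 m or y of mug4_eye in the frame of rinse between -0.085 and -0.035 m or y of mug4_eye in the frame of rinse between -0.205 and -0.155 m) and distance between mug1_eye and mug2_eye above 0.07 m and distance between each of mug1_eye, mug2_eye and mug3_eye above 0.07 m and distance between each of mug1_eye, mug2_eye, mug3_eye and mug4_eye above 0.07 m and contact force between the fingers and mug1 below 0.2 N and contact force between the fingers and mug2 below 0.2 N and contact force between the fingers and mug3 below 0.2 N and contact force between the fingers and mug4 below 0.2 N and horizontal distance between strainer and seat below 0.004 m and z of strainer in the frame of seat below 0.0025 m and angle between strainer's own z axis and vertical below 0.06 rad), for 0.3 s.
2. with all in place, the tap head is pressed down to its stop (value of joint tap above 0.0105 m and x of mug1_eye in the frame of rinse between -0.002 and 0.105 m and z of mug1_eye in the frame of rinse between 0.133 and 0.177 m and (y of mug1_eye in the frame of rinse between 0.155 and 0.205 m or y of mug1_eye in the frame of rinse between 0.035 and 0.085 m or y of mug1_eye in the frame of rinse between -0.085 and -0.035 m or y of mug1_eye in the frame of rinse between -0.205 and -0.155 m) and x of mug2_eye in the frame of rinse between -0.002 and 0.105 m and z of mug2_eye in the frame of rinse between 0.133 and 0.177 m and (y of mug2_eye in the frame of rinse between 0.155 and 0.205 m or y of mug2_eye in the frame of rinse between 0.035 and 0.085 m or y of mug2_eye in the frame of rinse between -0.085 and -0.035 m or y of mug2_eye in the frame of rinse between -0.205 and -0.155 m) and x of mug3_eye in the frame of rinse between -0.002 and 0.105 m and z of mug3_eye in the frame of rinse between 0.133 and 0.177 m and (y of mug3_eye in the frame of rinse between 0.155 and 0.205 m or y of mug3_eye in the frame of rinse between 0.035 and 0.085 m or y of mug3_eye in the frame of rinse between -0.085 and -0.035 m or y of mug3_eye in the frame of rinse between -0.205 and -0.155 m) and x of mug4_eye in the frame of rinse between -0.002 and 0.105 m and z of mug4_eye in the frame of rinse between 0.133 and 0.177 m and (y of mug4_eye in the frame of rinse between 0.155 and 0.205 m or y of mug4_eye in the frame of rinse between 0.035 and 0.085 m or y of mug4_eye in the frame of rinse between -0.085 and -0.035 m or y of mug4_eye in the frame of rinse between -0.205 and -0.155 m) and horizontal distance between strainer and seat below 0.004 m and z of strainer in the frame of seat below 0.0025 m and angle between strainer's own z axis and vertical below 0.06 rad), for 0.2 s.
At the end, for the whole second after the job is handed in: Every mug present hangs, a hook through its handle (opening within 25 mm sideways of the bar, 32 mm below to 12 mm above it), handles over 70 mm apart; strainer flat in its seat within 4 mm of centre and 2.5 mm of the bottom; tap head up within 3 mm (x of mug1_eye in the frame of rinse between -0.002 and 0.105 m and z of mug1_eye in the frame of rinse between 0.133 and 0.177 m and (y of mug1_eye in the frame of rinse between 0.155 and 0.205 m or y of mug1_eye in the frame of rinse between 0.035 and 0.085 m or y of mug1_eye in the frame of rinse between -0.085 and -0.035 m or y of mug1_eye in the frame of rinse between -0.205 and -0.155 m) and x of mug2_eye in the frame of rinse between -0.002 and 0.105 m and z of mug2_eye in the frame of rinse between 0.133 and 0.177 m and (y of mug2_eye in the frame of rinse between 0.155 and 0.205 m or y of mug2_eye in the frame of rinse between 0.035 and 0.085 m or y of mug2_eye in the frame of rinse between -0.085 and -0.035 m or y of mug2_eye in the frame of rinse between -0.205 and -0.155 m) and x of mug3_eye in the frame of rinse between -0.002 and 0.105 m and z of mug3_eye in the frame of rinse between 0.133 and 0.177 m and (y of mug3_eye in the frame of rinse between 0.155 and 0.205 m or y of mug3_eye in the frame of rinse between 0.035 and 0.085 m or y of mug3_eye in the frame of rinse between -0.085 and -0.035 m or y of mug3_eye in the frame of rinse between -0.205 and -0.155 m) and x of mug4_eye in the frame of rinse between -0.002 and 0.105 m and z of mug4_eye in the frame of rinse between 0.133 and 0.177 m and (y of mug4_eye in the frame of rinse between 0.155 and 0.205 m or y of mug4_eye in the frame of rinse between 0.035 and 0.085 m or y of mug4_eye in the frame of rinse between -0.085 and -0.035 m or y of mug4_eye in the frame of rinse between -0.205 and -0.155 m) and distance between mug1_eye and mug2_eye above 0.07 m and distance between each of mug1_eye, mug2_eye and mug3_eye above 0.07 m and distance between each of mug1_eye, mug2_eye, mug3_eye and mug4_eye above 0.07 m and horizontal distance between strainer and seat below 0.004 m and z of strainer in the frame of seat below 0.0025 m and angle between strainer's own z axis and vertical below 0.06 rad and value of joint tap below 0.003 m); the robot touches nothing.
It fails at once if the spray bottle, the radio or a reagent jar is knocked over (angle between any of spray, radio, reagent_jar, reagent_jar2's own z axis and vertical above 0.5 rad).
Of mug1, mug2, mug3, mug4 only 3 to 4 are there at a start; the rules pass over those that are not, and their reading is None.
At some moment in a run one of mug1, mug2, mug3, mug4, strainer may be knocked a few centimetres aside while the robot is not near it.
Once in a run the grip may slacken for a moment while it holds something.
It also fails if it takes over 192 s, if anything falls off the work surface, if the arm or the gripper's body presses on something with over 40 N, if the wrist force passes 120 N, or if a joint passes its speed limit or range.

## Working session

There is one attempt and no reset: what is moved stays moved. The work goes in short steps, Python scripts to look and compute and a tool call to move; the robot and the scene stay as the last step left them, time stands still between calls to the robot, and variables do not carry over. Pictures are saved under pics/ and viewed, at most 14 in all, crops included, and the job is handed in when it is done.

Besides the shell and the picture viewer there is one more tool, called after ">>>" as a command line: name --argument value ..., lists and objects as JSON in quotes. servo_tool: Moves the arm, as the interface text tells. Scaled input: -1 to 1 covers 250 mm each way for a shift and 90 degrees each way for a turn. Its arguments: {"type":"object","properties":{"commands":{"type":"array"},"claw":{"type":"number"},"squeeze":{"type":"number"}},"required":["commands"]}

```bash
ls; mkdir -p pics
cat > h.py <<'E'
import numpy as np, cv2
from scipy.spatial.transform import Rotation as R
from bench import r
def T():
    o=r.get_obs(); M=np.eye(4); M[:3,:3]=R.from_rotvec(o["orientation"]).as_matrix(); M[:3,3]=o["tcp_pos"]; return M
def grab(n):
    m=r.camera_model(n); E=np.array(m["extrinsics"]) if "extrinsics" in m else T()@np.array(m["hand_eye"])
    p,d=r.grab_frame(n); return p,d,m,E
def unproj(m,E,u,v,z): return (E@np.array([(u-m["cx"])/m["fx"]*z,(v-m["cy"])/m["fy"]*z,z,1]))[:3]
def plane(m,E,u,v,h):
    d=E[:3,:3]@np.array([(u-m["cx"])/m["fx"],(v-m["cy"])/m["fy"],1]); return E[:3,3]+d*(h-E[2,3])/d[2]
def proj(m,E,P):
    c=np.linalg.inv(E)@np.append(P,1); return m["fx"]*c[0]/c[2]+m["cx"],m["fy"]*c[1]/c[2]+m["cy"],c[2]
def cloud(d,m,E):
    v,u=np.mgrid[:d.shape[0],:d.shape[1]]; P=np.stack([(u-m["cx"])/m["fx"]*d,(v-m["cy"])/m["fy"]*d,d,np.ones_like(d)],-1)
    P=(P@E.T)[...,:3]; P[d<=0]=np.nan; return P
def save(n,p): cv2.imwrite("pics/"+n,cv2.cvtColor(p,cv2.COLOR_RGB2BGR))
def move(pos,Rm=None):
    """shift (units of 250mm) and turn (units of 90deg) in tool frame to reach pose"""
    M=T(); s=M[:3,:3].T@(np.array(pos)-M[:3,3])/.25
    t=np.zeros(3) if Rm is None else R.from_matrix(M[:3,:3].T@Rm).as_rotvec()/(np.pi/2)
    return np.round(s,3),np.round(t,3)
E
cat > a.py <<'E'
from h import *
o=r.get_obs(); print({k:np.round(o[k],3) for k in o}); print(r.tcp_to_tips); print(np.round(T(),3))
for n in("scene","side"):
    p,d,m,E=grab(n); save(n+"0.png",p); np.savez(n+"0.npz",p=p,d=d,E=E)
    print(n,{k:np.round(m[k],1) for k in("fx","fy","cx","cy")}); print(np.round(E,3))
    for t in("rinse","hook1","hook4","seat","strainer","tap_top","mug1","mug1_eye","jar_lid","spray","radio","reagent_jar","reagent_jar2"):
        h={"hook1":.165,"hook4":.165,"seat":.006,"tap_top":.162,"mug1_eye":.046}.get(t,0)
        for q in r.mark_of(n,t)[:5]:
            if q["confidence"]>.25: print(t,np.round(q["uv"],1),round(q["confidence"],2),np.round(plane(m,E,*q["uv"],h),3))
print(np.round(r.camera_model("wrist")["hand_eye"],3))
E
python3 a.py
```

```text
pics
{'clock': np.float64(0.0), 'joints': array([ 1.169,  0.478,  0.022,  1.556, -0.011,  1.109, -0.083]), 'qvel': array([ 0.001,  0.001,  0.   ,  0.001,  0.001, -0.   , -0.001]), 'tau': array([ 1.0000e-03, -5.9646e+01,  1.6080e+00, -2.8121e+01,  1.2000e-02,
        9.0000e-03,  0.0000e+00]), 'tcp_pos': array([ 0.195, -0.646,  0.249]), 'orientation': array([-3.106e+00, -4.600e-01,  1.000e-03]), 'contact_force': array([-0.026, -0.074,  0.698]), 'moment': array([0.012, 0.032, 0.024]), 'gripper_force': np.float64(0.0), 'grip_width': np.float64(0.086)}
0.019
[[ 0.957  0.29  -0.001  0.195]
 [ 0.29  -0.957  0.002 -0.646]
 [-0.    -0.002 -1.     0.249]
 [ 0.     0.     0.     1.   ]]
scene {'fx': np.float64(458.6), 'fy': np.float64(458.6), 'cx': np.float64(320.5), 'cy': np.float64(197.6)}
[[ 0.619  0.61  -0.495  1.305]
 [ 0.785 -0.472  0.4   -0.651]
 [ 0.01  -0.636 -0.771  1.357]
 [ 0.     0.     0.     1.   ]]
rinse [367.9 209.4] 0.82 [0.59  0.158 0.   ]
hook1 [343.7 216.1] 0.85 [ 0.649 -0.021  0.165]
hook1 [390.1 175.9] 0.7 [0.613 0.222 0.165]
hook1 [408.6 156. ] 0.65 [0.583 0.343 0.165]

[... 1957 characters left out ...]
.93 [ 0.595 -0.353  0.   ]
mug1 [299.3 181.4] 0.8 [ 0.61  -0.213  0.   ]
mug1 [333.7 190.1] 0.76 [ 0.469 -0.184  0.   ]
mug1 [347.3 167.5] 0.76 [ 0.432 -0.327  0.   ]
mug1_eye [291.5 179.4] 0.85 [ 0.631 -0.17   0.046]
jar_lid [318.2 172.4] 0.52 [ 0.545 -0.279  0.   ]
spray [368.3 138.7] 0.86 [ 0.362 -0.537  0.   ]
radio [313.6 137.1] 0.72 [ 0.603 -0.512  0.   ]
reagent_jar [256.4 362.7] 0.75 [0.587 0.54  0.   ]
reagent_jar [338.2 143.5] 0.57 [ 0.489 -0.483  0.   ]
reagent_jar2 [256.4 362.7] 0.75 [0.587 0.54  0.   ]
reagent_jar2 [338.2 143.5] 0.57 [ 0.489 -0.483  0.   ]
[[ 0.    -0.954 -0.3    0.076]
 [ 1.     0.     0.     0.001]
 [-0.    -0.3    0.954 -0.123]
 [ 0.     0.     0.     1.   ]]
```

View pics/scene0.png

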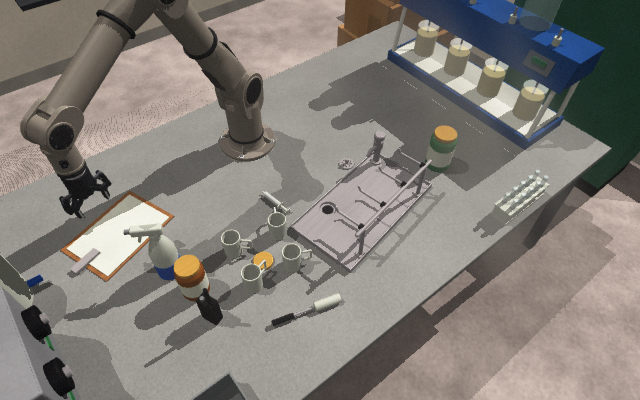

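View pics/side0.png

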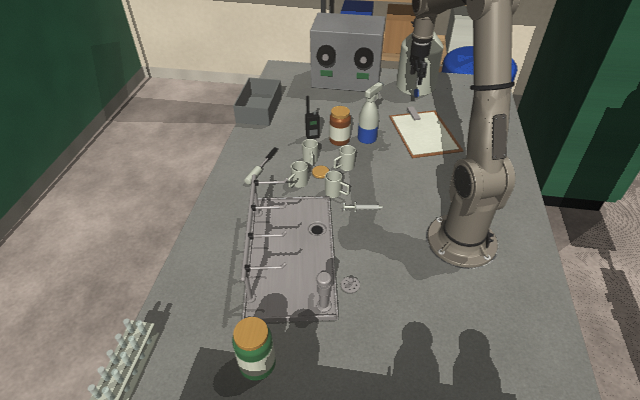

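```bash
cat > b.py <<'E'
from h import *
C=[]
for n in("scene","side"):
    z=np.load(n+"0.npz"); m=r.camera_model(n); P=cloud(z["d"],m,z["E"]); q=np.isfinite(P[...,0]); C.append((P[q],z["p"][q]))
P=np.vstack([c[0] for c in C]); col=np.vstack([c[1] for c in C])
# top-down map, 2.5mm/px; brightness from colour, of highest
res=.0025; x0,x1,y0,y1=.25,.85,-.65,.65
w=int((x1-x0)/res);h=int((y1-y0)/res)
k=(P[:,0]>x0)&(P[:,0]<x1)&(P[:,1]>y0)&(P[:,1]<y1)&(P[:,2]<.4);P=P[k];col=col[k]
o=np.argsort(P[:,2]);P=P[o];col=col[o]
i=((P[:,0]-x0)/res).astype(int).clip(0,w-1);j=((P[:,1]-y0)/res).astype(int).clip(0,h-1)
im=np.zeros((w,h,3),np.uint8);im[i,j]=col
hm=np.zeros((w,h));hm[i,j]=P[:,2];np.save("hm.npy",hm)
im2=cv2.applyColorMap((hm.clip(0,.2)/.2*255).astype(np.uint8),cv2.COLORMAP_JET)[...,::-1]
out=np.vstack([im[::-1,::-1],im2[::-1,::-1]]); 
for a in range(0,h,40):
    cv2.putText(out,"%.1f"%(y1-a*res),(a,8),0,.3,(255,255,255));
for a in range(0,w,40):
    cv2.putText(out,"%.1f"%(x1-a*res),(0,a+10),0,.3,(255,255,255))
save("top.png",out)
# hook heights
k=(P[:,2]>.15)&(P[:,2]<.185)&(P[:,0]>.5)
print(k.sum())
# rail fit
for n in ("scene","side"):
    pass
Q=P[k]; print(np.round(np.percentile(Q,[2,50,98],axis=0),3))
E
python3 b.py
```

```text
3251
[[ 0.511 -0.515  0.151]
 [ 0.616  0.334  0.17 ]
 [ 0.728  0.58   0.178]]
```

View pics/top.png

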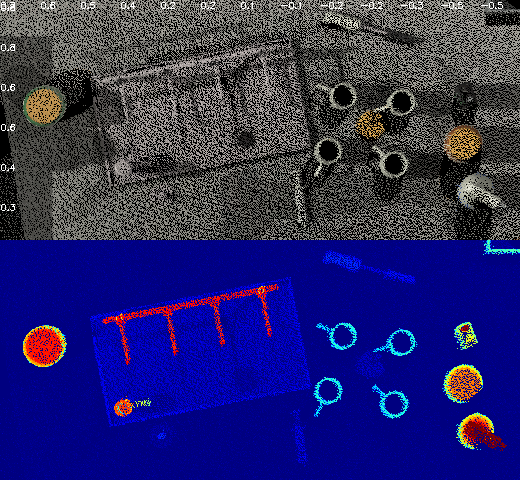

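The scene shows four mugs (scene px ≈ (279,225), (232,240), (252,275), (293,255)), the strainer lying at (346,163) next to the tap, and the empty seat at (328,209). The bystanders stand well to the right, apart from the green jar. I'll fit poses from depth next.

```bash
cat > c.py <<'E'
from h import *
from scipy.optimize import least_squares
for n in("scene","side"):
    z=np.load(n+"0.npz"); m=r.camera_model(n); P=cloud(z["d"],m,z["E"]).reshape(-1,3); P=P[np.isfinite(P[:,0])]
    print(n,"bench z",np.round(np.median(P[(abs(P[:,2])<.01)&(P[:,0]>.3)&(P[:,0]<.6)&(P[:,1]<-.05)&(P[:,1]>-.4)][:,2]),4))
    Q=P[(P[:,2]>.155)&(P[:,2]<.185)&(P[:,1]>-.06)&(P[:,1]<.40)&(P[:,0]>.5)]
    # rail+hooks template fit: params cx,cy,yaw
    segs=[((.118,-.2),(.118,.2))]+[((.013,y),(.118,y)) for y in(-.18,-.06,.06,.18)]
    def dist(p):
        c,s=np.cos(p[2]),np.sin(p[2]); d=Q[:,:2]-p[:2]; L=np.c_[c*d[:,0]+s*d[:,1],-s*d[:,0]+c*d[:,1]]
        D=[]
        for a,b in segs:
            a=np.array(a);b=np.array(b);t=np.clip((L-a)@(b-a)/((b-a)@(b-a)),0,1); D.append(np.linalg.norm(L-a-t[:,None]*(b-a),axis=1))
        return np.min(D,0)
    f=min((least_squares(dist,[.58+a,.17+b,.17],loss="soft_l1",f_scale=.004) for a in(-.02,0,.02) for b in(-.03,0,.03)),key=lambda f:f.cost)
    print("rinse",np.round(f.x,4),"med res",np.median(dist(f.x)),len(Q),"z",np.round(np.percentile(Q[:,2],[5,50,95]),4))
    cx,cy,yw=f.x; Rz=R.from_euler("z",yw).as_matrix(); W=lambda x,y:(Rz@[x,y,0])[:2]+[cx,cy]
    print("hooks",[np.round(W(.045,y),3) for y in(.18,.06,-.06,-.18)])
    for g in((.61,-.205),(.595,-.35),(.472,-.17),(.44,-.33)):
        k=P[(np.hypot(P[:,0]-g[0],P[:,1]-g[1])<.085)]
        t=k[(k[:,2]>.078)&(k[:,2]<.095)]
        c=least_squares(lambda p:np.hypot(t[:,0]-p[0],t[:,1]-p[1])-p[2],[*g,.03],loss="soft_l1",f_scale=.003).x
        hd=k[(k[:,2]>.02)&(k[:,2]<.075)]; e=hd[:,:2]-c[:2]; rr=np.hypot(*e.T); e=e[(rr>.04)&(rr<.075)]
        print("mug",np.round(c,4),len(t),"handle az",np.round(np.degrees(np.arctan2(*np.median(e/np.linalg.norm(e,axis=1)[:,None],axis=0)[::-1])),1),len(e))
    k=P[(np.hypot(P[:,0]-.435,P[:,1]-.345)<.04)&(P[:,2]>.155)&(P[:,2]<.17)]; print("tap",np.round((k.max(0)+k.min(0))/2,3),np.round(np.ptp(k,axis=0),3))
    k=P[(np.hypot(P[:,0]-.357,P[:,1]-.25)<.05)&(P[:,2]>.004)&(P[:,2]<.05)]; print("str",np.round((k.max(0)+k.min(0))/2,3),np.round(np.median(k,axis=0),3),len(k),k[:,2].max())
M=T()
print(move([.37,.26,.25],R.from_matrix(np.array([[0.,1,0],[1,0,0],[0,0,-1]])).as_matrix()@np.eye(3)))
E
python3 c.py
```

```text
scene bench z 0.0016
rinse [0.576  0.1487 0.1951] med res 0.0032087114745036945 798 z [0.1646 0.1713 0.1778]
hooks [array([0.585, 0.334]), array([0.609, 0.216]), array([0.632, 0.099]), array([ 0.655, -0.019])]
mug [ 0.6106 -0.2091  0.03  ] 88 handle az 64.8 46
mug [ 0.5944 -0.3556  0.0299] 98 handle az 106.3 48
mug [ 0.4734 -0.172   0.0301] 85 handle az 78.9 34
mug [ 0.4399 -0.3373  0.0298] 90 handle az 48.5 47
tap [0.435 0.339 0.163] [0.046 0.045 0.015]
str [0.357 0.25  0.021] [0.365 0.242 0.008] 171 0.037357050733827446
side bench z 0.0009
rinse [0.5717 0.1529 0.1935] med res 0.003150256736456414 935 z [0.1642 0.1702 0.1765]
hooks [array([0.581, 0.338]), array([0.604, 0.22 ]), array([0.627, 0.103]), array([ 0.65 , -0.015])]
mug [ 0.6068 -0.2065  0.0301] 75 handle az 66.5 36
mug [ 0.592  -0.3524  0.0303] 63 handle az 106.7 25
mug [ 0.4713 -0.1698  0.0302] 77 handle az 150.0 72
mug [ 0.4367 -0.3343  0.0298] 65 handle az 49.5 36
tap [0.429 0.344 0.161] [0.04  0.038 0.012]
str [0.358 0.248 0.019] [0.36  0.25  0.007] 256 0.0340130279999975
(array([ 1.718e+00, -3.267e+00,  1.000e-03]), array([ 0.   , -0.   , -0.813]))
```

```bash
cat >> h.py <<'E'
def down(deg):
    a=np.radians(deg); c,s=np.cos(a),np.sin(a); return np.array([[-s,c,0],[c,s,0],[0,0,-1.]]).T
def plan(*w):
    o=r.get_obs(); M=T(); print("t %.1f"%o["clock"],"tcp",np.round(M[:3,3],4),"yaw y %.1f"%np.degrees(np.arctan2(M[1,1],M[0,1])),"tilt %.2f"%np.degrees(np.arccos(-M[2,2])),"w %.4f"%o["grip_width"],"gf %.1f"%o["gripper_force"],"q",np.round(o["joints"],2))
    for p in w:
        s,t=move(p[:3],down(p[3])); n=np.linalg.norm(np.array(p[:3])-M[:3,3])/.05; print(p,"->",s.tolist(),t.tolist(),"rows~%.1f"%max(n,np.linalg.norm(t)*90/8.59))
E
python3 -c "
from h import *
plan([.195,-.646,.40,-73],[.438,-.336,.40,-41],[.438,-.336,.20,-41])"
```

```text
t 1.4 tcp [ 0.1955 -0.6461  0.2503] yaw y -73.2 tilt 0.00 w 0.0851 gf 0.0 q [ 1.17  0.48  0.02  1.56 -0.01  1.11 -0.08]
[0.195, -0.646, 0.4, -73] -> [-0.002, -0.001, -0.599] [-0.0, -0.0, -0.002] rows~3.0
[0.438, -0.336, 0.4, -41] -> [1.288, -0.906, -0.599] [0.0, -0.0, -0.357] rows~8.4
[0.438, -0.336, 0.2, -41] -> [1.288, -0.906, 0.201] [0.0, -0.0, -0.357] rows~7.9
```

>>> servo_tool --commands '[[[0, 0, -0.6], [0, 0, 0]], [[0, 0, -0.6], [0, 0, 0]], [[0, 0, -0.6], [0, 0, 0]], [[0, 0, -0.6], [0, 0, 0]], [[0.97, -0.68, -0.6], [0, 0, -0.357]], [[0.97, -0.68, -0.6], [0, 0, -0.357]], [[0.97, -0.68, -0.6], [0, 0, -0.357]], [[0.97, -0.68, -0.6], [0, 0, -0.357]], [[0.97, -0.68, -0.6], [0, 0, -0.357]], [[0.97, -0.68, -0.6], [0, 0, -0.357]], [[0.97, -0.68, -0.6], [0, 0, -0.357]], [[0.97, -0.68, -0.6], [0, 0, -0.357]]]'

```text
clock: 2.6
tcp_pos: [0.3791, -0.4123, 0.4004]
orientation: [2.857, 1.306, -0.0]
contact_force: [-0.6, -0.7, -0.5]
grip_width: 0.0855
gripper_force: 0.0
```

```bash
python3 -c "
from h import *
plan([.438,-.336,.22,-41])"
```

```text
t 2.6 tcp [ 0.3791 -0.4123  0.4004] yaw y -40.9 tilt 0.03 w 0.0855 gf 0.0 q [ 0.89  0.19 -0.21  1.62  0.04  1.34 -0.04]
[0.438, -0.336, 0.22, -41] -> [0.385, -0.022, 0.722] [0.0, 0.0, 0.001] rows~4.1
```

>>> servo_tool --commands '[[[0.385, -0.022, 0.722], [0, 0, 0]], [[0.385, -0.022, 0.722], [0, 0, 0]], [[0.385, -0.022, 0.722], [0, 0, 0]], [[0.385, -0.022, 0.722], [0, 0, 0]], [[0.385, -0.022, 0.722], [0, 0, 0]], [[0.385, -0.022, 0.722], [0, 0, 0]]]'

```text
clock: 3.2
tcp_pos: [0.4363, -0.3379, 0.2189]
orientation: [-2.858, -1.3, 0.003]
contact_force: [0.1, -0.4, 1.0]
grip_width: 0.0855
gripper_force: 0.0
```

```bash
cat >> h.py <<'E'
from scipy.optimize import least_squares
def wristmug(g,name=None,dz=0):
    """fit mug near g=(x,y) standing on the bench from the wrist camera"""
    p,d,m,E=grab("wrist")
    if name: save(name,p)
    P=cloud(d,m,E); k=P.reshape(-1,3); k=k[np.isfinite(k[:,0])]; k=k[np.hypot(k[:,0]-g[0],k[:,1]-g[1])<.085]
    t=k[(k[:,2]>.08)&(k[:,2]<.092)]
    c=least_squares(lambda q:np.hypot(t[:,0]-q[0],t[:,1]-q[1])-q[2],[*g,.03],loss="soft_l1",f_scale=.002).x
    hd=k[(k[:,2]>.05)&(k[:,2]<.075)]; e=hd[:,:2]-c[:2]; rr=np.hypot(*e.T); e=e[(rr>.04)&(rr<.073)]
    a=np.median(e,axis=0); print("mug",np.round(c,4),len(t),"z",np.round(np.percentile(t[:,2],[5,50,95]),4),"handle az %.1f"%np.degrees(np.arctan2(a[1],a[0])),len(e),"bench %.4f"%np.median(k[abs(k[:,2])<.01][:,2]))
E
python3 -c "
from h import *
wristmug((.438,-.336),'w1.png')
plan()"
```

```text
mug [ 0.4386 -0.3376  0.0298] 1157 z [0.0812 0.0842 0.0855] handle az 49.4 378 bench -0.0004
t 3.2 tcp [ 0.4369 -0.3391  0.2205] yaw y -41.2 tilt 0.07 w 0.0852 gf 0.0 q [ 0.76  0.32 -0.26  1.87  0.1   0.96 -0.26]
```

View pics/w1.png

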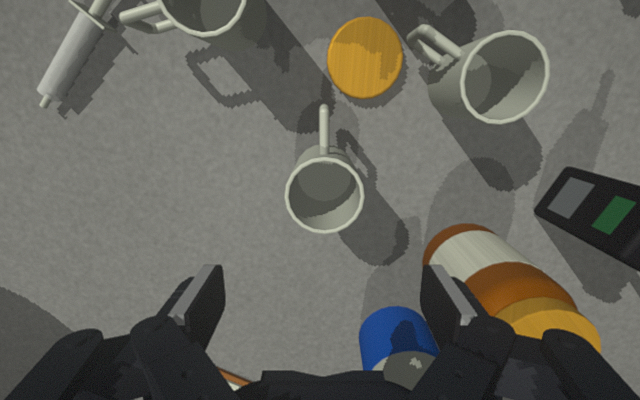

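The wrist picture shows mug D centred at px (325,195) with its handle pointing straight up in the image, and the fingers clear of the jar.

```bash
python3 -c "
from h import *
plan([.4386,-.3376,.055,-40.6])"
```

```text
t 3.2 tcp [ 0.4369 -0.3391  0.2205] yaw y -41.2 tilt 0.07 w 0.0852 gf 0.0 q [ 0.76  0.32 -0.26  1.87  0.1   0.96 -0.26]
[0.4386, -0.3376, 0.055, -40.6] -> [0.01, 0.001, 0.662] [0.001, 0.001, -0.006] rows~3.3
```

>>> servo_tool --commands '[[[0.005, 0.004, 0.4], [0, 0, -0.004]], [[0.005, 0.004, 0.6], [0, 0, -0.004]], [[0.005, 0.004, 0.662], [0, 0, -0.004]], [[0.005, 0.004, 0.662], [0, 0, -0.004]], [[0.005, 0.004, 0.662], [0, 0, -0.004]], [[0.005, 0.004, 0.662], [0, 0, -0.004]]]'

```text
clock: 3.85
tcp_pos: [0.4399, -0.3391, 0.0563]
orientation: [2.853, 1.306, 0.002]
contact_force: [1.2, -0.5, -0.7]
grip_width: 0.0851
gripper_force: 0.0
```

>>> servo_tool --commands '[[[0, 0, 0], [0, 0, 0]], [[0, 0, 0], [0, 0, 0]], [[0, 0, 0], [0, 0, 0]], [[0, 0, 0], [0, 0, 0]], [[0, 0, 0], [0, 0, 0]], [[0, 0, 0], [0, 0, 0]], [[0, 0, 0], [0, 0, 0]], [[0, 0, 0], [0, 0, 0]], [[0, 0, -0.1], [0, 0, 0]], [[0, 0, -0.1], [0, 0, 0]], [[0, 0, -0.1], [0, 0, 0]], [[0, 0, -0.9], [0, 0, 0]], [[0, 0, -0.9], [0, 0, 0]], [[0, 0, -0.9], [0, 0, 0]], [[0, 0, -0.9], [0, 0, 0]], [[0, 0, -0.9], [0, 0, 0]], [[0, 0, -0.9], [0, 0, 0]], [[0, 0, -0.9], [0, 0, 0]]]' --claw 1 --squeeze 40

```text
clock: 5.65
tcp_pos: [0.4379, -0.3361, 0.2772]
orientation: [-2.852, -1.31, 0.003]
contact_force: [-0.0, -0.3, -2.2]
grip_width: 0.0618
gripper_force: 45.4
```

```bash
cat >> h.py <<'E'
RIN=np.array([.5738,.1508]); YAW=np.degrees(.1943)
def W(x,y): return (R.from_euler("z",YAW,degrees=True).as_matrix()@[x,y,0])[:2]+RIN
def held(rm,name=None):
    """mug in hand seen by wrist: tcp->rim centre offset, rim height, handle azimuth"""
    p,d,m,E=grab("wrist")
    if name: save(name,p)
    M=T(); k=cloud(d,m,E).reshape(-1,3); k=k[np.isfinite(k[:,0])]; L=(k-M[:3,3])@M[:3,:3]
    L=L[(np.hypot(L[:,0],L[:,1])<.08)&(L[:,2]>-.05)&(L[:,2]<.09)]
    t=L[(L[:,2]<-.02)&(L[:,2]>-.036)]
    print("rim z pct",np.round(np.percentile(t[:,2],[5,50,95]),4),len(t))
    c=least_squares(lambda q:np.hypot(t[:,0]-q[0],t[:,1]-q[1])-q[2],[0,0,.03],loss="soft_l1",f_scale=.002).x
    e=L[(L[:,2]>-.02)&(L[:,2]<.005)][:,:2]-c[:2]; rr=np.hypot(*e.T); e=e[(rr>.04)&(rr<.073)&(abs(e[:,1])<.03)]; a=np.median(e,axis=0)
    print("in tool: rim c",np.round(c,4),"handle angle from tool x %.1f"%np.degrees(np.arctan2(a[1],a[0])),len(e))
E
python3 -c "
from h import *
held(0,'w2.png')
for y in(.18,.06,-.06,-.18): print(W(.045,y))
a=W(-.04,.133); plan([*a,.30,YAW])"
```

```text
rim z pct [-0.035  -0.0278 -0.0211] 8878
in tool: rim c [-0.0005  0.0006  0.0313] handle angle from tool x -0.2 2072
[0.58319888 0.33610154]
[0.60636845 0.21835957]
[0.62953802 0.1006176 ]
[ 0.65270759 -0.01712436]
t 5.7 tcp [ 0.4378 -0.336   0.277 ] yaw y -40.7 tilt 0.24 w 0.0615 gf 45.4 q [ 0.77  0.27 -0.27  1.8   0.08  1.08 -0.24]
[np.float64(0.5088730700642039), np.float64(0.27357415757850767), 0.3, np.float64(11.132569959391896)] -> [2.035, -1.374, -0.088] [-0.003, -0.001, -0.576] rows~12.3
```

>>> servo_tool --commands '[[[1.0, -0.675, -0.09], [0, 0, -0.576]], [[1.0, -0.675, -0.09], [0, 0, -0.576]], [[1.0, -0.675, -0.09], [0, 0, -0.576]], [[1.0, -0.675, -0.09], [0, 0, -0.576]], [[1.0, -0.675, -0.09], [0, 0, -0.576]], [[1.0, -0.675, -0.09], [0, 0, -0.576]], [[1.0, -0.675, -0.09], [0, 0, -0.576]], [[1.0, -0.675, -0.09], [0, 0, -0.576]]]'

```text
clock: 6.5
tcp_pos: [0.4734, -0.0359, 0.3005]
orientation: [-1.99, -2.428, 0.002]
contact_force: [0.4, -0.5, -1.2]
grip_width: 0.0616
gripper_force: 45.0
```

```bash
python3 -c "
from h import *
a=W(-.04,.133); plan([*a,.30,YAW],[*a,.25,YAW])"
```

```text
t 6.5 tcp [ 0.4734 -0.0359  0.3005] yaw y 11.3 tilt 0.14 w 0.0616 gf 45.0 q [ 0.49  0.14 -0.6   1.92  0.09  1.11  0.06]
[np.float64(0.5088730700642039), np.float64(0.27357415757850767), 0.3, np.float64(11.132569959391896)] -> [1.186, 0.382, 0.002] [-0.001, -0.001, 0.002] rows~6.2
[np.float64(0.5088730700642039), np.float64(0.27357415757850767), 0.25, np.float64(11.132569959391896)] -> [1.186, 0.383, 0.202] [-0.001, -0.001, 0.002] rows~6.3
```

>>> servo_tool --commands '[[[1.0, 0.2, 0], [0, 0, 0]], [[1.0, 0.2, 0], [0, 0, 0]], [[1.0, 0.2, 0], [0, 0, 0]], [[1.0, 0.2, 0], [0, 0, 0]], [[1.0, 0.2, 0], [0, 0, 0]], [[1.0, 0.2, 0], [0, 0, 0]], [[1.0, 0.2, 0], [0, 0, 0]]]'

```text
clock: 7.2
tcp_pos: [0.4745, 0.2176, 0.3004]
orientation: [-1.993, -2.426, 0.003]
contact_force: [-0.1, -0.5, -1.6]
grip_width: 0.0613
gripper_force: 45.0
```

```bash
python3 -c "
from h import *
p,d,m,E=grab('wrist'); save('w3.png',p)
P=cloud(d,m,E).reshape(-1,3);P=P[np.isfinite(P[:,0])]
M=T();L=(P-M[:3,3])@M[:3,:3]
k=P[(P[:,2]>.14)&(P[:,2]<.195)&~((np.hypot(L[:,0],L[:,1])<.08))]
print(len(k),np.round(np.percentile(k,[1,50,99],axis=0),3))
for t in('hook1','tap_top','seat'):
    h={'hook1':.165,'tap_top':.162,'seat':.006}[t]
    for q in r.mark_of('wrist',t): print(t,np.round(q['uv']),round(q['confidence'],2),np.round(plane(m,E,*q['uv'],h),4))
a=W(-.04,.133); plan([*a,.30,YAW],[*a,.25,YAW])"
```

```text
13596 [[0.414 0.136 0.156]
 [0.649 0.325 0.168]
 [0.696 0.384 0.181]]
hook1 [480. 230.] 0.83 [0.6066 0.2155 0.165 ]
hook1 [508.  71.] 0.8 [0.5857 0.3356 0.165 ]
tap_top [296.  16.] 0.74 [0.4307 0.3412 0.162 ]
seat [324. 238.] 0.24 [0.4959 0.1154 0.006 ]
t 7.4 tcp [0.4753 0.2151 0.3011] yaw y 10.9 tilt 0.11 w 0.0616 gf 45.0 q [ 0.1   0.26 -0.76  1.82  0.19  1.14 -0.53]
[np.float64(0.5088730700642039), np.float64(0.27357415757850767), 0.3, np.float64(11.132569959391896)] -> [0.204, 0.176, 0.004] [-0.001, 0.001, -0.002] rows~1.3
[np.float64(0.5088730700642039), np.float64(0.27357415757850767), 0.25, np.float64(11.132569959391896)] -> [0.205, 0.177, 0.204] [-0.001, 0.001, -0.002] rows~1.7
```

View pics/w3.png

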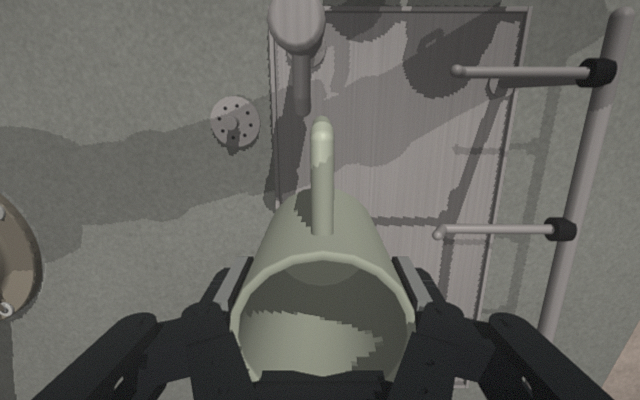

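Wrist view: the strainer is flat with its knob up at (236,120), the tap head is at (297,20), hooks 1 and 2 are at (455-600,72) and (437-560,230), and the mug's handle is aligned. The hook positions agree with my fit.

>>> servo_tool --commands '[[[0.204, 0.176, 0], [0, 0, 0]], [[0.204, 0.176, 0], [0, 0, 0]], [[0.204, 0.176, 0.2], [0, 0, 0]], [[0.204, 0.176, 0.3], [0, 0, 0]], [[0.204, 0.176, 0.4], [0, 0, 0]], [[0.204, 0.176, 0.478], [0, 0, 0]], [[0.204, 0.176, 0.478], [0, 0, 0]], [[0.204, 0.176, 0.478], [0, 0, 0]]]'

```text
clock: 8.2
tcp_pos: [0.5085, 0.2752, 0.1826]
orientation: [1.997, 2.425, -0.001]
contact_force: [-0.7, 0.2, 0.1]
grip_width: 0.0619
gripper_force: 44.9
```

```bash
python3 -c "
from h import *
p,d,m,E=grab('wrist'); save('w4.png',p)
for q in r.mark_of('wrist','hook1')+r.mark_of('wrist','mug1_eye'): print(np.round(q['uv']),round(q['confidence'],2),np.round(plane(m,E,*q['uv'],.165),4))
plan([*W(-.04,.133),.1805,YAW],[*W(.045,.133),.1805,YAW],[*W(.045,.133),.1645,YAW])"
```

```text
[528. 176.] 0.8 [0.5855 0.335  0.165 ]
[481. 396.] 0.77 [0.6059 0.2167 0.165 ]
t 8.3 tcp [0.5088 0.2765 0.1838] yaw y 11.1 tilt 0.14 w 0.0616 gf 44.9 q [-0.07  0.48 -0.7   1.82  0.37  0.97 -0.73]
[np.float64(0.5088730700642039), np.float64(0.27357415757850767), 0.1805, np.float64(11.132569959391896)] -> [-0.011, -0.002, 0.013] [0.002, -0.0, -0.0] rows~0.1
[np.float64(0.5922736306534898), np.float64(0.2899859366835545), 0.1805, np.float64(11.132569959391896)] -> [-0.011, 0.338, 0.014] [0.002, -0.0, -0.0] rows~1.7
[np.float64(0.5922736306534898), np.float64(0.2899859366835545), 0.1645, np.float64(11.132569959391896)] -> [-0.011, 0.338, 0.078] [0.002, -0.0, -0.0] rows~1.7
```

View pics/w4.png

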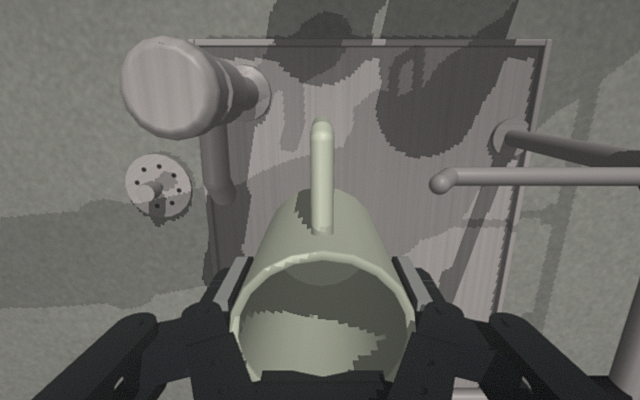

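The hook tip (442,182) lines up with the middle of the handle opening (322,180), so I'll slide the mug on.

>>> servo_tool --commands '[[[-0.004, 0.05, 0.006], [0, 0, 0]], [[-0.004, 0.1, 0.006], [0, 0, 0]], [[-0.004, 0.15, 0.006], [0, 0, 0]], [[-0.004, 0.2, 0.006], [0, 0, 0]], [[-0.004, 0.25, 0.006], [0, 0, 0]], [[-0.004, 0.3, 0.006], [0, 0, 0]], [[-0.004, 0.34, 0.006], [0, 0, 0]], [[-0.004, 0.34, 0.006], [0, 0, 0]], [[-0.004, 0.34, 0.04], [0, 0, 0]], [[-0.004, 0.34, 0.065], [0, 0, 0]], [[-0.004, 0.34, 0.065], [0, 0, 0]], [[-0.004, 0.34, 0.065], [0, 0, 0]]]'

```text
clock: 9.55
tcp_pos: [0.591, 0.2918, 0.1657]
orientation: [-1.994, -2.427, 0.001]
contact_force: [-0.2, 0.2, -1.5]
grip_width: 0.0613
gripper_force: 45.0
```

```bash
python3 -c "
from h import *
p,d,m,E=grab('side'); u,v,_=proj(m,E,[.59,.3,.15]); u,v=int(u),int(v); c=p[max(0,v-60):v+60,max(0,u-80):u+80]; save('s1.png',cv2.resize(c,None,fx=4,fy=4,interpolation=cv2.INTER_CUBIC))
plan(); print(np.round(r.get_obs()['contact_force'],1))"
```

```text
t 9.6 tcp [0.5912 0.2919 0.1661] yaw y 11.2 tilt 0.01 w 0.0614 gf 45.0 q [-0.1   0.62 -0.66  1.64  0.43  1.03 -0.69]
[ 0.3 -0.2 -1.5]
```

View pics/s1.png

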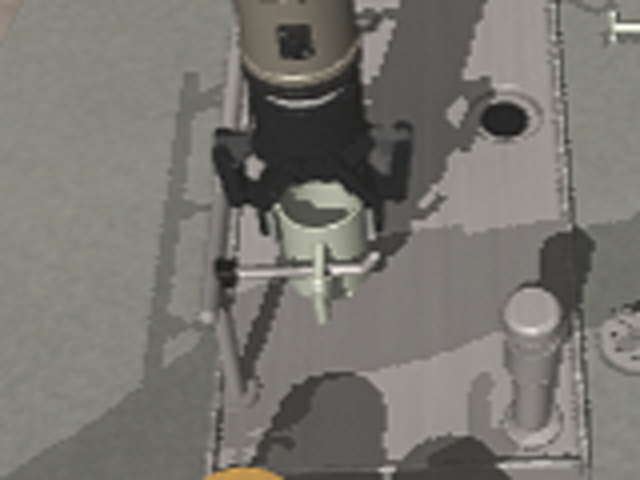

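The bar runs through the handle, at crop px (240-375,268) with the handle at (320,265). I'll release it, opening only part way to stay clear of the rail, and lift.

>>> servo_tool --commands '[[[0, 0, 0], [0, 0, 0]], [[0, 0, 0], [0, 0, 0]], [[0, 0, 0], [0, 0, 0]], [[0, 0, 0], [0, 0, 0]], [[0, 0, 0], [0, 0, 0]], [[0, 0, -0.1], [0, 0, 0]], [[0, 0, -0.2], [0, 0, 0]], [[0, 0, -0.4], [0, 0, 0]], [[0, 0, -0.6], [0, 0, 0]], [[0, 0, -0.6], [0, 0, 0]], [[-0.3, -0.3, -0.6], [0, 0, 0]], [[-0.6, -0.3, -0.6], [0, 0, 0]], [[-1, -0.3, -0.6], [0, 0, 0]], [[-1, -0.3, -0.6], [0, 0, 0]], [[-1, -0.3, -0.6], [0, 0, 0]], [[-1, -0.3, -0.6], [0, 0, 0]]]' --claw 0.12

```text
clock: 11.2
tcp_pos: [0.5665, 0.0254, 0.3156]
orientation: [2.003, 2.418, -0.004]
contact_force: [0.4, 0.8, 0.0]
grip_width: 0.0752
gripper_force: 0.0
```

```bash
cat > chk.py <<'E'
from h import *
import sys
# whole view: side + scene crops of tray and mugs, depth blobs of mugs on bench
ims=[]
for n in("side","scene"):
    p,d,m,E=grab(n); P=cloud(d,m,E).reshape(-1,3); P=P[np.isfinite(P[:,0])]
    for h,t in((.046,"mug1_eye"),(0,"mug1"),(0,"strainer")):
        for q in r.mark_of(n,t):
            if q["confidence"]>.4:
                z=d[int(q["uv"][1]),int(q["uv"][0])]; print(n,t,round(q["confidence"],2),"bench",np.round(plane(m,E,*q["uv"],h),3),"depth",np.round(unproj(m,E,*q["uv"],z),3))
    u,v,_=proj(m,E,[.56,.0,.08]); u,v=int(u),int(v); ims.append(cv2.resize(p[max(0,v-120):v+120,max(0,u-130):u+130],(400,370)))
save(sys.argv[1],np.hstack(ims))
E
python3 chk.py k1.png; python3 -c "
from h import *
plan([.4722,-.171,.3,60],[.609,-.208,.3,-25],[.593,-.354,.3,16])"
```

```text
side mug1_eye 0.83 bench [ 0.627 -0.167  0.046] depth [ 0.632 -0.19   0.025]
side mug1_eye 0.51 bench [ 0.662 -0.005  0.046] depth [0.627 0.103 0.16 ]
side mug1 0.73 bench [0.588 0.319 0.   ] depth [0.571 0.369 0.078]
side mug1 0.7 bench [ 0.586 -0.348  0.   ] depth [ 0.575 -0.288  0.05 ]
side mug1 0.65 bench [ 0.614 -0.213  0.   ] depth [ 0.605 -0.176  0.034]
side mug1 0.58 bench [ 0.476 -0.187  0.   ] depth [ 0.471 -0.138  0.046]
side strainer 0.82 bench [0.362 0.251 0.   ] depth [0.362 0.256 0.007]
scene mug1_eye 0.66 bench [ 0.636 -0.158  0.046] depth [ 0.612 -0.14  -0.   ]
scene mug1_eye 0.47 bench [ 0.434 -0.153  0.046] depth [ 0.448 -0.161  0.068]
scene mug1 0.96 bench [ 0.625 -0.207  0.   ] depth [ 0.64  -0.217  0.031]
scene mug1 0.89 bench [ 0.473 -0.176  0.   ] depth [ 0.496 -0.189  0.037]
scene mug1 0.79 bench [0.535 0.386 0.   ] depth [0.585 0.319 0.088]
scene mug1 0.57 bench [ 0.587 -0.359  0.   ] depth [ 0.622 -0.373  0.066]
scene mug1 0.55 bench [0.544 0.203 0.   ] depth [0.636 0.1   0.163]
scene strainer 0.44 bench [0.354 0.27  0.   ] depth [0.358 0.266 0.006]
t 11.6 tcp [0.5662 0.0341 0.3161] yaw y 11.3 tilt 0.03 w 0.0753 gf 0.0 q [ 0.38  0.32 -0.68  1.7   0.21  1.2  -0.16]
[0.4722, -0.171, 0.3, 60] -> [-0.73, -0.53, 0.064] [0.0, -0.0, -0.541] rows~5.7
[0.609, -0.208, 0.3, -25] -> [-0.983, -0.022, 0.064] [0.0, -0.0, 0.404] rows~4.9
[0.593, -0.354, 0.3, 16] -> [-1.543, -0.2, 0.064] [0.0, -0.0, -0.052] rows~7.8
```

View pics/k1.png

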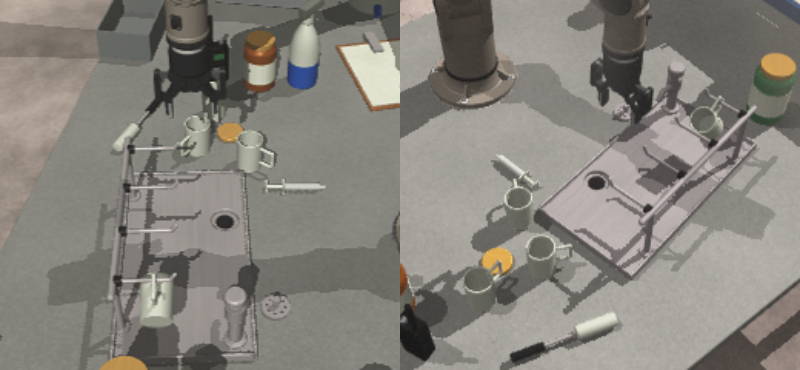

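Mug 1 hangs on hook 1 in both views. The next one is mug A at about (0.609,-0.208).

>>> servo_tool --commands '[[[-0.5, -0.02, 0.05], [0, 0, 0.2]], [[-0.983, -0.022, 0.064], [0, 0, 0.404]], [[-0.983, -0.022, 0.064], [0, 0, 0.404]], [[-0.983, -0.022, 0.064], [0, 0, 0.404]], [[-0.983, -0.022, 0.384], [0, 0, 0.404]], [[-0.983, -0.022, 0.384], [0, 0, 0.404]], [[-0.983, -0.022, 0.384], [0, 0, 0.404]], [[-0.983, -0.022, 0.384], [0, 0, 0.404]], [[-0.983, -0.022, 0.384], [0, 0, 0.404]]]' --claw 0

```text
clock: 12.5
tcp_pos: [0.6102, -0.2076, 0.2223]
orientation: [2.649, 1.687, 0.005]
contact_force: [0.6, 0.4, 0.5]
grip_width: 0.0852
gripper_force: 0.0
```

```bash
python3 -c "
from h import *
wristmug((.609,-.208),'w5.png')
plan([.609,-.208,.055,-25])"
```

```text
mug [ 0.6096 -0.2093  0.0298] 1129 z [0.0812 0.0842 0.0854] handle az 65.1 369 bench -0.0004
t 12.6 tcp [ 0.6102 -0.2078  0.2226] yaw y -25.0 tilt 0.22 w 0.0851 gf 0.0 q [ 0.55  0.49 -0.45  1.64  0.23  1.06 -0.4 ]
[0.609, -0.208, 0.055, -25] -> [-0.004, -0.006, 0.67] [0.002, -0.001, -0.0] rows~3.4
```

>>> servo_tool --commands '[[[-0.006, 0, 0.4], [0, 0, 0]], [[-0.006, 0, 0.6], [0, 0, 0]], [[-0.006, 0, 0.662], [0, 0, 0]], [[-0.006, 0, 0.662], [0, 0, 0]], [[-0.006, 0, 0.662], [0, 0, 0]], [[-0.006, 0, 0.662], [0, 0, 0]]]'

```text
clock: 13.15
tcp_pos: [0.61, -0.2111, 0.0574]
orientation: [2.65, 1.683, 0.005]
contact_force: [0.1, -0.7, 0.6]
grip_width: 0.0855
gripper_force: 0.0
```

>>> servo_tool --commands '[[[0, 0, 0], [0, 0, 0]], [[0, 0, 0], [0, 0, 0]], [[0, 0, 0], [0, 0, 0]], [[0, 0, 0], [0, 0, 0]], [[0, 0, 0], [0, 0, 0]], [[0, 0, 0], [0, 0, 0]], [[0, 0, 0], [0, 0, 0]], [[0, 0, 0], [0, 0, 0]], [[0, 0, -0.1], [0, 0, 0]], [[0, 0, -0.1], [0, 0, 0]], [[0, 0, -0.1], [0, 0, 0]], [[0, 0, -0.98], [0, 0, 0]], [[0, 0, -0.98], [0, 0, 0]], [[0, 0, -0.98], [0, 0, 0]], [[0, 0, -0.98], [0, 0, 0]], [[0, 0, -0.98], [0, 0, 0]], [[0, 0, -0.98], [0, 0, 0]], [[0, 0, -0.98], [0, 0, 0]]]' --claw 1 --squeeze 40

```text
clock: 14.95
tcp_pos: [0.6072, -0.2114, 0.2982]
orientation: [-2.652, -1.683, 0.002]
contact_force: [-0.4, 0.8, -1.9]
grip_width: 0.0614
gripper_force: 45.1
```

```bash
python3 -c "
from h import *
held(0)
plan([*W(-.04,.013),.30,YAW])"
```

```text
rim z pct [-0.0348 -0.0277 -0.021 ] 9123
in tool: rim c [0.0029 0.0007 0.0307] handle angle from tool x -0.2 2051
t 15.0 tcp [ 0.6067 -0.2114  0.2972] yaw y -25.2 tilt 0.21 w 0.0614 gf 45.1 q [ 0.57  0.43 -0.46  1.56  0.2   1.21 -0.36]
[np.float64(0.5320426405654465), np.float64(0.1558321896877511), 0.3, np.float64(11.132569959391896)] -> [1.202, -0.896, -0.009] [-0.002, -0.0, -0.404] rows~7.5
```

>>> servo_tool --commands '[[[0.96, -0.72, -0.01], [0, 0, -0.404]], [[0.96, -0.72, -0.01], [0, 0, -0.404]], [[0.96, -0.72, -0.01], [0, 0, -0.404]], [[0.96, -0.72, -0.01], [0, 0, -0.404]], [[0.96, -0.72, -0.01], [0, 0, -0.404]], [[0.96, -0.72, -0.01], [0, 0, -0.404]], [[0.96, -0.72, -0.01], [0, 0, -0.404]], [[0.96, -0.72, -0.01], [0, 0, -0.404]]]'

```text
clock: 15.8
tcp_pos: [0.5459, 0.0834, 0.3001]
orientation: [-1.989, -2.429, 0.004]
contact_force: [0.8, -1.1, -2.1]
grip_width: 0.0615
gripper_force: 45.0
```

```bash
python3 -c "
from h import *
plan([*W(-.04,.011),.30,YAW],[*W(-.04,.011),.1815,YAW])"
```

```text
t 15.8 tcp [0.5459 0.0834 0.3001] yaw y 11.4 tilt 0.19 w 0.0615 gf 45.0 q [ 0.32  0.31 -0.71  1.75  0.22  1.16 -0.26]
[np.float64(0.5324288000738006), np.float64(0.1538698235562385), 0.3, np.float64(11.132569959391896)] -> [0.287, 0.003, 0.001] [-0.002, -0.0, 0.003] rows~1.4
[np.float64(0.5324288000738006), np.float64(0.1538698235562385), 0.1815, np.float64(11.132569959391896)] -> [0.287, 0.004, 0.475] [-0.002, -0.0, 0.003] rows~2.8
```

>>> servo_tool --commands '[[[0.287, 0.003, 0], [0, 0, 0.002]], [[0.287, 0.003, 0], [0, 0, 0.002]], [[0.287, 0.003, 0.2], [0, 0, 0.002]], [[0.287, 0.003, 0.35], [0, 0, 0.002]], [[0.287, 0.003, 0.475], [0, 0, 0.002]], [[0.287, 0.003, 0.475], [0, 0, 0.002]], [[0.287, 0.003, 0.475], [0, 0, 0.002]], [[0.287, 0.003, 0.475], [0, 0, 0.002]]]'

```text
clock: 16.6
tcp_pos: [0.5353, 0.1528, 0.1848]
orientation: [1.999, 2.422, 0.003]
contact_force: [0.6, 0.2, -1.0]
grip_width: 0.0617
gripper_force: 44.9
```

```bash
cat >> h.py <<'E'
def align(y,name=None):
    """at the hook, mug in hand: hook bar and handle opening, in tool coordinates"""
    p,d,m,E=grab("wrist")
    if name: save(name,p)
    M=T(); k=cloud(d,m,E).reshape(-1,3); k=k[np.isfinite(k[:,0])]; L=(k-M[:3,3])@M[:3,:3]
    b=L[(k[:,2]>.155)&(k[:,2]<.19)&(L[:,1]>.055)&(L[:,1]<.11)&(L[:,0]>.0)&(L[:,0]<.1)]
    h=L[(abs(L[:,1])<.012)&(L[:,0]>.025)&(L[:,0]<.085)&(L[:,2]<.03)&(L[:,2]>-.03)]
    print("bar x %.4f z(top) %.4f starts y %.4f n %d"%(*np.median(b[:,[0,2]],axis=0),b[:,1].min() if len(b) else 0,len(b)),"handle outer x %.4f topz %.4f mid y %.4f"%(np.percentile(h[:,0],98),np.percentile(h[h[:,0]>.04][:,2],3),np.median(h[h[:,0]>.04][:,1])))
    for q in r.mark_of("wrist","hook1"): print(" hook",np.round(((plane(m,E,*q["uv"],.165)-M[:3,3])@M[:3,:3]),4),round(q["confidence"],2))
E
python3 -c "
from h import *
align(.06)
plan([*W(-.04,.011),.1815,YAW],[*W(.042,.011),.1815,YAW])"
```

```text
bar x 0.0500 z(top) 0.0175 starts y 0.0551 n 2474 handle outer x 0.0697 topz -0.0146 mid y -0.0007
 hook [0.0476 0.0818 0.0203] 0.91
 hook [-0.0711  0.0832  0.0203] 0.91
t 16.7 tcp [0.5352 0.1531 0.1851] yaw y 10.9 tilt 0.18 w 0.0617 gf 44.9 q [ 0.16  0.44 -0.69  1.87  0.34  0.95 -0.5 ]
[np.float64(0.5324288000738006), np.float64(0.1538698235562385), 0.1815, np.float64(11.132569959391896)] -> [0.005, -0.01, 0.014] [0.002, -0.0, -0.002] rows~0.1
[np.float64(0.6128858114658176), np.float64(0.16970236339875425), 0.1815, np.float64(11.132569959391896)] -> [0.006, 0.318, 0.015] [0.002, -0.0, -0.002] rows~1.6
```

>>> servo_tool --commands '[[[0.004, 0.03, 0.014], [0, 0, 0]], [[0.004, 0.08, 0.014], [0, 0, 0]], [[0.004, 0.13, 0.014], [0, 0, 0]], [[0.004, 0.18, 0.014], [0, 0, 0]], [[0.004, 0.23, 0.014], [0, 0, 0]], [[0.004, 0.28, 0.014], [0, 0, 0]], [[0.004, 0.318, 0.014], [0, 0, 0]], [[0.004, 0.318, 0.014], [0, 0, 0]], [[0.004, 0.318, 0.05], [0, 0, 0]], [[0.004, 0.318, 0.074], [0, 0, 0]], [[0.004, 0.318, 0.074], [0, 0, 0]], [[0.004, 0.318, 0.074], [0, 0, 0]]]'

```text
clock: 17.9
tcp_pos: [0.6114, 0.1689, 0.1645]
orientation: [-1.998, -2.424, 0.001]
contact_force: [-0.1, 0.6, -0.9]
grip_width: 0.0617
gripper_force: 45.0
```

```bash
python3 -c "
from h import *
held(0); print(r.get_obs()['contact_force'])
plan()
p,d,m,E=grab('side'); u,v,_=proj(m,E,[.61,.2,.15]); u,v=int(u),int(v); c=p[max(0,v-60):v+60,max(0,u-80):u+80]; save('s2.png',cv2.resize(c,None,fx=4,fy=4,interpolation=cv2.INTER_CUBIC))
"
```

```text
rim z pct [-0.035  -0.0265 -0.021 ] 9104
in tool: rim c [ 0.0022 -0.0006  0.0313] handle angle from tool x -0.7 5202
[ 0.3447882   0.53857794 -2.00216551]
t 17.9 tcp [0.6117 0.169  0.1648] yaw y 11.0 tilt 0.01 w 0.0619 gf 45.0 q [ 0.09  0.58 -0.64  1.7   0.4   1.   -0.5 ]
```

>>> servo_tool --commands '[[[0, 0, 0], [0, 0, 0]], [[0, 0, 0], [0, 0, 0]], [[0, 0, 0], [0, 0, 0]], [[0, 0, 0], [0, 0, 0]], [[0, 0, 0], [0, 0, 0]], [[0, 0, -0.1], [0, 0, 0]], [[0, 0, -0.2], [0, 0, 0]], [[0, 0, -0.4], [0, 0, 0]], [[0, 0, -0.6], [0, 0, 0]], [[0, 0, -0.6], [0, 0, 0]], [[-0.3, -0.3, -0.6], [0, 0, 0]], [[-0.6, -0.4, -0.6], [0, 0, -0.1]], [[-1, -0.4, -0.6], [0, 0, -0.2]], [[-1, -0.4, -0.6], [0, 0, -0.3]], [[-1, -0.4, -0.6], [0, 0, -0.4]], [[-1, -0.4, -0.6], [0, 0, -0.5]], [[-1, -0.4, -0.6], [0, 0, -0.54]]]' --claw 0.12

```text
clock: 19.7
tcp_pos: [0.5607, -0.1032, 0.314]
orientation: [-0.831, -3.029, 0.005]
contact_force: [0.3, 0.0, -1.1]
grip_width: 0.075
gripper_force: 0.0
```

```bash
cat > hung.py <<'E'
from h import *
# white-ish points below each hook
Rz=R.from_euler("z",-YAW,degrees=True).as_matrix()
for n in("side","scene"):
    p,d,m,E=grab(n); P=cloud(d,m,E).reshape(-1,3); k=np.isfinite(P[:,0]); P=P[k]; L=(P-[*RIN,0])@Rz.T
    for y in(.18,.06,-.06,-.18):
        q=L[(abs(L[:,1]-y)<.05)&(L[:,0]>-.03)&(L[:,0]<.1)&(L[:,2]>.06)&(L[:,2]<.15)]
        print(n,y,len(q),np.round(np.percentile(q,[3,50,97],axis=0),3).tolist() if len(q)>20 else "")
E
python3 hung.py; python3 -c "
from h import *
plan([.4722,-.171,.22,60])"
```

```text
side 0.18 512 [[0.012, 0.142, 0.096], [0.037, 0.185, 0.123], [0.07, 0.214, 0.148]]
side 0.06 356 [[0.006, 0.02, 0.097], [0.034, 0.057, 0.121], [0.067, 0.08, 0.148]]
side -0.06 7 
side -0.18 0 
scene 0.18 291 [[0.014, 0.132, 0.068], [0.04, 0.171, 0.104], [0.074, 0.205, 0.145]]
scene 0.06 282 [[0.007, 0.012, 0.077], [0.041, 0.039, 0.112], [0.072, 0.072, 0.145]]
scene -0.06 28 [[0.011, -0.022, 0.116], [0.034, -0.015, 0.127], [0.062, -0.01, 0.143]]
scene -0.18 0 
t 19.8 tcp [ 0.5611 -0.0969  0.3144] yaw y 59.5 tilt 0.03 w 0.0755 gf 0.0 q [ 0.7   0.35 -0.81  1.69  0.27  1.21  0.86]
[0.4722, -0.171, 0.22, 60] -> [0.156, -0.436, 0.378] [0.0, -0.0, -0.006] rows~3.0
```

>>> servo_tool --commands '[[[0.156, -0.436, 0.1], [0, 0, -0.006]], [[0.156, -0.436, 0.2], [0, 0, -0.006]], [[0.156, -0.436, 0.378], [0, 0, -0.006]], [[0.156, -0.436, 0.378], [0, 0, -0.006]], [[0.156, -0.436, 0.378], [0, 0, -0.006]], [[0.156, -0.436, 0.378], [0, 0, -0.006]]]' --claw 0

```text
clock: 20.4
tcp_pos: [0.4748, -0.1679, 0.222]
orientation: [0.807, 3.033, 0.002]
contact_force: [1.3, 0.5, 0.3]
grip_width: 0.0854
gripper_force: 0.0
```

```bash
python3 -c "
from h import *
wristmug((.4722,-.171),'w6.png')
plan([.4722,-.171,.055,60])"
```

```text
mug [ 0.4714 -0.1722  0.0298] 1142 z [0.0811 0.0841 0.0855] handle az 153.7 368 bench -0.0004
t 20.4 tcp [ 0.4752 -0.168   0.2224] yaw y 60.2 tilt 0.22 w 0.0854 gf 0.0 q [ 0.88  0.32 -0.78  1.95  0.27  0.97  1.02]
[0.4722, -0.171, 0.055, 60] -> [0.007, -0.018, 0.669] [0.001, 0.002, 0.003] rows~3.3
```

View pics/w6.png

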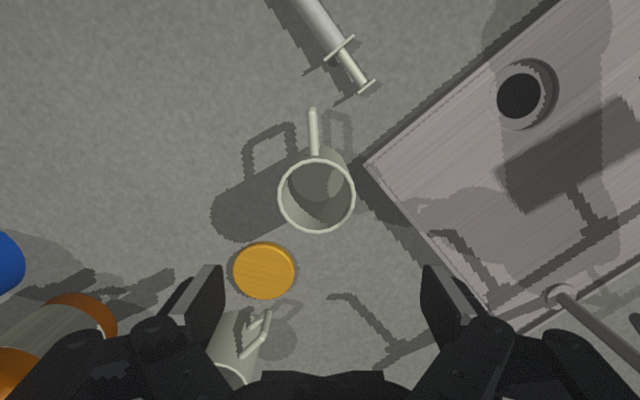

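The wrist view shows the mug at (316,195), handle up. The tray corner at (367,163) is close, but its 22 mm rim sits below the fingertips. I'll grasp a little higher at 0.060 and turn by 3.7°.

```bash
python3 -c "
from h import *
plan([.4714,-.1722,.060,63.7])"
```

```text
t 20.4 tcp [ 0.4752 -0.168   0.2224] yaw y 60.2 tilt 0.22 w 0.0854 gf 0.0 q [ 0.88  0.32 -0.78  1.95  0.27  0.97  1.02]
[0.4714, -0.1722, 0.06, 63.7] -> [0.007, -0.023, 0.649] [0.001, 0.002, -0.038] rows~3.2
```

>>> servo_tool --commands '[[[0.007, -0.02, 0.3], [0, 0, -0.038]], [[0.007, -0.02, 0.5], [0, 0, -0.038]], [[0.007, -0.02, 0.645], [0, 0, -0.038]], [[0.007, -0.02, 0.645], [0, 0, -0.038]], [[0.007, -0.02, 0.645], [0, 0, -0.038]], [[0.007, -0.02, 0.645], [0, 0, -0.038]], [[0.007, -0.02, 0.645], [0, 0, -0.038]]]'

```text
clock: 21.15
tcp_pos: [0.4708, -0.1734, 0.0616]
orientation: [0.718, 3.054, -0.001]
contact_force: [-0.8, 1.2, 0.4]
grip_width: 0.0857
gripper_force: 0.0
```

>>> servo_tool --commands '[[[0, 0, 0], [0, 0, 0]], [[0, 0, 0], [0, 0, 0]], [[0, 0, 0], [0, 0, 0]], [[0, 0, 0], [0, 0, 0]], [[0, 0, 0], [0, 0, 0]], [[0, 0, 0], [0, 0, 0]], [[0, 0, 0], [0, 0, 0]], [[0, 0, 0], [0, 0, 0]], [[0, 0, -0.1], [0, 0, 0]], [[0, 0, -0.1], [0, 0, 0]], [[0, 0, -0.1], [0, 0, 0]], [[0, 0, -0.96], [0, 0, 0]], [[0, 0, -0.96], [0, 0, 0]], [[0, 0, -0.96], [0, 0, 0]], [[0, 0, -0.96], [0, 0, 0]], [[0, 0, -0.96], [0, 0, 0]], [[0, 0, -0.96], [0, 0, 0]], [[0, 0, -0.96], [0, 0, 0]]]' --claw 1 --squeeze 40

```text
clock: 22.95
tcp_pos: [0.4673, -0.1733, 0.297]
orientation: [-0.719, -3.055, 0.0]
contact_force: [-0.6, 0.2, -2.8]
grip_width: 0.0619
gripper_force: 45.7
```

```bash
python3 -c "
from h import *
held(0)
plan([*W(-.04,-.107),.30,YAW])"
```

```text
rim z pct [-0.035  -0.0245 -0.0209] 7892
in tool: rim c [-0.0018 -0.001   0.032 ] handle angle from tool x 0.3 1972
t 23.0 tcp [ 0.467  -0.1732  0.2965] yaw y 63.5 tilt 0.24 w 0.0619 gf 45.7 q [ 0.96  0.23 -0.84  1.87  0.19  1.13  1.16]
[np.float64(0.555212211066689), np.float64(0.03809022179699452), 0.3, np.float64(11.132569959391896)] -> [0.061, 0.914, -0.014] [-0.002, -0.002, 0.582] rows~6.1
```

>>> servo_tool --commands '[[[0.061, 0.914, -0.014], [0, 0, 0.582]], [[0.061, 0.914, -0.014], [0, 0, 0.582]], [[0.061, 0.914, -0.014], [0, 0, 0.582]], [[0.061, 0.914, -0.014], [0, 0, 0.582]], [[0.061, 0.914, -0.014], [0, 0, 0.582]], [[0.061, 0.914, -0.014], [0, 0, 0.582]], [[0.061, 0.914, -0.014], [0, 0, 0.582]], [[0.061, 0.914, -0.014], [0, 0, 0.582]], [[0.061, 0.914, 0.2], [0, 0, 0.582]], [[0.061, 0.914, 0.35], [0, 0, 0.582]], [[0.061, 0.914, 0.44], [0, 0, 0.582]], [[0.061, 0.914, 0.44], [0, 0, 0.582]], [[0.061, 0.914, 0.44], [0, 0, 0.582]], [[0.061, 0.914, 0.44], [0, 0, 0.582]]]'

```text
clock: 24.4
tcp_pos: [0.5575, 0.0384, 0.1903]
orientation: [1.993, 2.427, 0.002]
contact_force: [0.4, 0.2, -1.8]
grip_width: 0.062
gripper_force: 45.6
```

```bash
python3 -c "
from h import *
align(-.06)
plan([*W(-.04,-.107),.1865,YAW],[*W(.042,-.107),.1865,YAW])"
```

```text
bar x 0.0464 z(top) 0.0230 starts y 0.0550 n 2242 handle outer x 0.0665 topz -0.0116 mid y -0.0004
 hook [-0.075   0.0825  0.0258] 0.71
 hook [0.0455 0.082  0.0258] 0.59
t 24.5 tcp [0.5576 0.0383 0.1906] yaw y 11.2 tilt 0.16 w 0.0618 gf 45.6 q [ 0.38  0.44 -0.71  1.86  0.35  0.96 -0.29]
[np.float64(0.555212211066689), np.float64(0.03809022179699452), 0.1865, np.float64(11.132569959391896)] -> [0.001, -0.01, 0.016] [0.002, 0.0, 0.0] rows~0.1
[np.float64(0.635669222458706), np.float64(0.053922761639510264), 0.1865, np.float64(11.132569959391896)] -> [0.001, 0.318, 0.017] [0.002, 0.0, 0.0] rows~1.6
```

>>> servo_tool --commands '[[[0.01, 0, 0.022], [0, 0, 0]], [[0.01, 0.05, 0.022], [0, 0, 0]], [[0.01, 0.1, 0.022], [0, 0, 0]], [[0.01, 0.15, 0.022], [0, 0, 0]], [[0.01, 0.2, 0.022], [0, 0, 0]], [[0.01, 0.25, 0.022], [0, 0, 0]], [[0.01, 0.3, 0.022], [0, 0, 0]], [[0.01, 0.318, 0.022], [0, 0, 0]], [[0.01, 0.318, 0.022], [0, 0, 0]], [[0.01, 0.318, 0.06], [0, 0, 0]], [[0.01, 0.318, 0.084], [0, 0, 0]], [[0.01, 0.318, 0.084], [0, 0, 0]], [[0.01, 0.318, 0.084], [0, 0, 0]]]'

```text
clock: 25.8
tcp_pos: [0.6337, 0.0559, 0.1677]
orientation: [-1.995, -2.427, 0.001]
contact_force: [1.0, 0.3, -2.0]
grip_width: 0.0617
gripper_force: 45.6
```

```bash
python3 -c "
from h import *
held(0); print(r.get_obs()['contact_force'])
plan()
"
```

```text
rim z pct [-0.0351 -0.0237 -0.0209] 7919
in tool: rim c [-0.0036 -0.0007  0.0331] handle angle from tool x -0.1 4943
[ 0.29049501 -0.00487382 -1.4954879 ]
t 25.9 tcp [0.634  0.056  0.1681] yaw y 11.2 tilt 0.00 w 0.0620 gf 45.6 q [ 0.28  0.58 -0.66  1.69  0.41  1.01 -0.32]
```

>>> servo_tool --commands '[[[0, 0, 0], [0, 0, 0]], [[0, 0, 0], [0, 0, 0]], [[0, 0, 0], [0, 0, 0]], [[0, 0, 0], [0, 0, 0]], [[0, 0, 0], [0, 0, 0]], [[0, 0, -0.1], [0, 0, 0]], [[0, 0, -0.2], [0, 0, 0]], [[0, 0, -0.4], [0, 0, 0]], [[0, 0, -0.6], [0, 0, 0]], [[0, 0, -0.6], [0, 0, 0]], [[-0.3, -0.2, -0.6], [0, 0, 0]], [[-0.6, -0.3, -0.6], [0, 0, 0]], [[-1, -0.3, -0.6], [0, 0, 0]], [[-1, -0.3, -0.6], [0, 0, -0.05]], [[-1, -0.3, -0.6], [0, 0, -0.05]], [[-1, -0.3, -0.6], [0, 0, -0.05]], [[-1, -0.3, -0.6], [0, 0, -0.05]], [[-1, -0.3, -0.6], [0, 0, -0.05]]]' --claw 0.12

```text
clock: 27.65
tcp_pos: [0.6091, -0.2022, 0.3179]
orientation: [-1.896, -2.504, -0.002]
contact_force: [-0.3, 0.2, 0.4]
grip_width: 0.0754
gripper_force: 0.0
```

```bash
python3 hung.py; python3 -c "
from h import *
plan([.593,-.353,.22,16])"
```

```text
side 0.18 550 [[0.012, 0.145, 0.082], [0.039, 0.189, 0.122], [0.071, 0.217, 0.147]]
side 0.06 471 [[-0.001, 0.024, 0.079], [0.026, 0.067, 0.122], [0.058, 0.095, 0.147]]
side -0.06 393 [[0.011, -0.097, 0.083], [0.035, -0.055, 0.12], [0.069, -0.028, 0.148]]
side -0.18 0 
scene 0.18 319 [[0.015, 0.133, 0.07], [0.043, 0.17, 0.107], [0.074, 0.209, 0.147]]
scene 0.06 347 [[0.0, 0.013, 0.073], [0.035, 0.047, 0.114], [0.061, 0.088, 0.148]]
scene -0.06 394 [[0.012, -0.108, 0.077], [0.047, -0.076, 0.116], [0.075, -0.034, 0.147]]
scene -0.18 0 
t 27.8 tcp [ 0.6094 -0.2008  0.3183] yaw y 15.9 tilt 0.06 w 0.0754 gf 0.0 q [ 0.7   0.45 -0.67  1.52  0.28  1.27  0.27]
[0.593, -0.353, 0.22, 16] -> [-0.568, -0.23, 0.392] [0.0, -0.001, -0.001] rows~3.6
```

>>> servo_tool --commands '[[[-0.568, -0.23, 0.1], [0, 0, 0]], [[-0.568, -0.23, 0.2], [0, 0, 0]], [[-0.568, -0.23, 0.392], [0, 0, 0]], [[-0.568, -0.23, 0.392], [0, 0, 0]], [[-0.568, -0.23, 0.392], [0, 0, 0]], [[-0.568, -0.23, 0.392], [0, 0, 0]], [[-0.568, -0.23, 0.392], [0, 0, 0]]]' --claw 0

```text
clock: 28.45
tcp_pos: [0.5939, -0.3531, 0.2219]
orientation: [1.892, 2.505, 0.003]
contact_force: [-0.3, 1.2, 0.8]
grip_width: 0.0855
gripper_force: 0.0
```

```bash
python3 -c "
from h import *
wristmug((.593,-.353),'w7.png')
plan([.593,-.353,.055,16])"
```

```text
mug [ 0.5928 -0.3555  0.0298] 1138 z [0.0812 0.0841 0.0853] handle az 107.0 365 bench -0.0004
t 28.5 tcp [ 0.594  -0.3533  0.2222] yaw y 15.9 tilt 0.19 w 0.0853 gf 0.0 q [ 0.84  0.6  -0.6   1.51  0.35  1.14  0.46]
[0.593, -0.353, 0.055, 16] -> [0.003, -0.005, 0.669] [0.002, 0.001, -0.001] rows~3.3
```

>>> servo_tool --commands '[[[-0.007, -0.006, 0.4], [0, 0, -0.011]], [[-0.007, -0.006, 0.6], [0, 0, -0.011]], [[-0.007, -0.006, 0.664], [0, 0, -0.011]], [[-0.007, -0.006, 0.664], [0, 0, -0.011]], [[-0.007, -0.006, 0.664], [0, 0, -0.011]], [[-0.007, -0.006, 0.664], [0, 0, -0.011]]]'

```text
clock: 29.1
tcp_pos: [0.5932, -0.3579, 0.057]
orientation: [1.873, 2.517, 0.002]
contact_force: [1.0, -0.1, 0.9]
grip_width: 0.0852
gripper_force: 0.0
```

>>> servo_tool --commands '[[[0, 0, 0], [0, 0, 0]], [[0, 0, 0], [0, 0, 0]], [[0, 0, 0], [0, 0, 0]], [[0, 0, 0], [0, 0, 0]], [[0, 0, 0], [0, 0, 0]], [[0, 0, 0], [0, 0, 0]], [[0, 0, 0], [0, 0, 0]], [[0, 0, 0], [0, 0, 0]], [[0, 0, -0.1], [0, 0, 0]], [[0, 0, -0.1], [0, 0, 0]], [[0, 0, -0.1], [0, 0, 0]], [[0, 0, -0.98], [0, 0, 0]], [[0, 0, -0.98], [0, 0, 0]], [[0, 0, -0.98], [0, 0, 0]], [[0, 0, -0.98], [0, 0, 0]], [[0, 0, -0.98], [0, 0, 0]], [[0, 0, -0.98], [0, 0, 0]], [[0, 0, -0.98], [0, 0, 0]]]' --claw 1 --squeeze 40

```text
clock: 30.9
tcp_pos: [0.5903, -0.358, 0.2976]
orientation: [-1.876, -2.518, 0.001]
contact_force: [-0.5, -0.3, -2.5]
grip_width: 0.0616
gripper_force: 44.9
```

```bash
python3 -c "
from h import *
held(0)
plan([*W(-.06,-.227),.30,YAW])"
```

```text
rim z pct [-0.0348 -0.0281 -0.021 ] 9372
in tool: rim c [ 0.0033 -0.0002  0.0305] handle angle from tool x -0.0 2068
t 30.9 tcp [ 0.5898 -0.3579  0.2966] yaw y 16.6 tilt 0.21 w 0.0616 gf 44.9 q [ 0.86  0.54 -0.62  1.43  0.32  1.28  0.51]
[np.float64(0.5587581202528056), np.float64(-0.08351334117730252), 0.3, np.float64(11.132569959391896)] -> [1.087, 0.195, -0.012] [-0.002, -0.001, 0.061] rows~5.5
```

>>> servo_tool --commands '[[[1.0, 0.195, -0.012], [0, 0, 0.061]], [[1.0, 0.195, -0.012], [0, 0, 0.061]], [[1.0, 0.195, -0.012], [0, 0, 0.061]], [[1.0, 0.195, -0.012], [0, 0, 0.061]], [[1.0, 0.195, -0.012], [0, 0, 0.061]], [[1.0, 0.195, -0.012], [0, 0, 0.061]], [[1.0, 0.195, -0.012], [0, 0, 0.061]], [[1.0, 0.195, 0.2], [0, 0, 0.061]], [[1.0, 0.195, 0.35], [0, 0, 0.061]], [[1.0, 0.195, 0.45], [0, 0, 0.061]], [[1.0, 0.195, 0.45], [0, 0, 0.061]], [[1.0, 0.195, 0.45], [0, 0, 0.061]], [[1.0, 0.195, 0.45], [0, 0, 0.061]]]'

```text
clock: 32.25
tcp_pos: [0.5671, -0.1053, 0.1879]
orientation: [1.995, 2.424, 0.002]
contact_force: [-0.5, -0.7, -0.8]
grip_width: 0.0615
gripper_force: 44.8
```

```bash
python3 -c "
from h import *
align(-.18)
plan([*W(-.04,-.230),.1815,YAW],[*W(.042,-.230),.1815,YAW])"
```

```text
bar x 0.0686 z(top) 0.0202 starts y 0.0553 n 2349 handle outer x 0.0704 topz -0.0153 mid y -0.0007
 hook [0.0684 0.1007 0.0234] 0.73
 hook [0.0158 0.0012 0.0232] 0.61
t 32.4 tcp [ 0.5671 -0.105   0.1882] yaw y 11.1 tilt 0.16 w 0.0613 gf 44.8 q [ 0.59  0.46 -0.66  1.82  0.34  0.97 -0.03]
[np.float64(0.5789610208304626), np.float64(-0.08259529529103099), 0.1815, np.float64(11.132569959391896)] -> [0.079, 0.064, 0.027] [0.002, 0.001, -0.0] rows~0.5
[np.float64(0.6594180322224796), np.float64(-0.06676275544851526), 0.1815, np.float64(11.132569959391896)] -> [0.079, 0.392, 0.028] [0.002, 0.001, -0.0] rows~2.0
```

>>> servo_tool --commands '[[[0.084, 0, 0.028], [0, 0, 0]], [[0.084, 0, 0.028], [0, 0, 0]], [[0.084, 0, 0.028], [0, 0, 0]], [[0.084, 0.06, 0.028], [0, 0, 0]], [[0.084, 0.12, 0.028], [0, 0, 0]], [[0.084, 0.17, 0.028], [0, 0, 0]], [[0.084, 0.22, 0.028], [0, 0, 0]], [[0.084, 0.27, 0.028], [0, 0, 0]], [[0.084, 0.32, 0.028], [0, 0, 0]], [[0.084, 0.37, 0.028], [0, 0, 0]], [[0.084, 0.39, 0.028], [0, 0, 0]], [[0.084, 0.39, 0.06], [0, 0, 0]], [[0.084, 0.39, 0.09], [0, 0, 0]], [[0.084, 0.39, 0.09], [0, 0, 0]], [[0.084, 0.39, 0.09], [0, 0, 0]]]'

```text
clock: 33.85
tcp_pos: [0.6569, -0.0653, 0.1635]
orientation: [-1.994, -2.426, 0.001]
contact_force: [0.8, -0.4, -1.6]
grip_width: 0.0617
gripper_force: 44.8
```

```bash
python3 -c "
from h import *
held(0); print(r.get_obs()['contact_force'])
plan()
"
```

```text
rim z pct [-0.0349 -0.027  -0.0211] 9322
in tool: rim c [ 0.0028 -0.0009  0.0312] handle angle from tool x -0.0 5327
[-0.13080905  0.81944982 -1.91009791]
t 33.9 tcp [ 0.6573 -0.0653  0.164 ] yaw y 11.1 tilt 0.03 w 0.0615 gf 44.8 q [ 0.44  0.62 -0.62  1.64  0.41  1.02 -0.12]
```

Next: release, lift, and head for the strainer.

>>> servo_tool --commands '[[[0, 0, 0], [0, 0, 0]], [[0, 0, 0], [0, 0, 0]], [[0, 0, 0], [0, 0, 0]], [[0, 0, 0], [0, 0, 0]], [[0, 0, 0], [0, 0, 0]], [[0, 0, -0.1], [0, 0, 0]], [[0, 0, -0.2], [0, 0, 0]], [[0, 0, -0.4], [0, 0, 0]], [[0, 0, -0.6], [0, 0, 0]], [[0, 0, -0.6], [0, 0, 0]], [[0, -0.3, -0.6], [0, 0, 0]], [[0.3, -0.7, -0.6], [0, 0, 0]], [[0.6, -0.8, -0.6], [0, 0, 0]], [[0.9, -0.8, -0.6], [0, 0, 0]], [[0.9, -0.8, -0.6], [0, 0, 0]], [[0.9, -0.8, -0.6], [0, 0, 0]], [[0.9, -0.8, -0.6], [0, 0, 0]], [[0.9, -0.8, -0.6], [0, 0, 0]]]' --claw 0.12

```text
clock: 35.7
tcp_pos: [0.4155, 0.1206, 0.3145]
orientation: [1.985, 2.433, 0.0]
contact_force: [0.1, -0.1, 0.4]
grip_width: 0.0751
gripper_force: 0.0
```

```bash
python3 hung.py; python3 -c "
from h import *
p,d,m,E=grab('wrist')
for t,h in(('seat',.006),('strainer',0.)):
    for q in r.mark_of('wrist',t): print(t,np.round(q['uv']),round(q['confidence'],2),np.round(plane(m,E,*q['uv'],h),4))
for n in('scene','side'):
  p,d,m,E=grab(n)
  for q in r.mark_of(n,'strainer')[:2]: print(np.round(plane(m,E,*q['uv'],0),4),round(q['confidence'],2))
plan([.358,.250,.18,35],[.358,.250,.18,11.1])"
```

```text
side 0.18 551 [[0.012, 0.144, 0.079], [0.039, 0.189, 0.122], [0.071, 0.217, 0.147]]
side 0.06 500 [[-0.001, 0.025, 0.077], [0.025, 0.072, 0.122], [0.057, 0.097, 0.147]]
side -0.06 420 [[0.011, -0.094, 0.087], [0.035, -0.051, 0.121], [0.069, -0.024, 0.147]]
side -0.18 335 [[0.01, -0.219, 0.07], [0.036, -0.181, 0.121], [0.068, -0.156, 0.149]]
scene 0.18 319 [[0.015, 0.133, 0.07], [0.043, 0.17, 0.109], [0.074, 0.209, 0.147]]
scene 0.06 351 [[0.001, 0.014, 0.073], [0.034, 0.048, 0.113], [0.061, 0.09, 0.148]]
scene -0.06 378 [[0.012, -0.108, 0.074], [0.045, -0.076, 0.114], [0.073, -0.034, 0.147]]
scene -0.18 387 [[0.013, -0.228, 0.078], [0.044, -0.197, 0.116], [0.072, -0.156, 0.148]]
seat [372. 229.] 0.72 [0.5036 0.0349 0.006 ]
seat [550. 257.] 0.39 [0.7607 0.043  0.006 ]
strainer [296.  42.] 0.59 [0.3601 0.2462 0.    ]
[0.3494 0.251  0.    ] 0.7
[0.3763 0.2562 0.    ] 0.62
t 36.1 tcp [0.4182 0.1163 0.3139] yaw y 11.1 tilt 0.03 w 0.0752 gf 0.0 q [ 0.44  0.07 -0.88  1.97  0.06  1.13 -0.27]
[0.358, 0.25, 0.18, 35] -> [0.571, -0.133, 0.536] [-0.0, -0.0, -0.266] rows~4.0
[0.358, 0.25, 0.18, 11.1] -> [0.571, -0.133, 0.536] [-0.0, -0.0, -0.0] rows~4.0
```

>>> servo_tool --commands '[[[0.571, -0.133, 0.0], [0, 0, -0.266]], [[0.571, -0.133, 0.0], [0, 0, -0.266]], [[0.571, -0.133, 0.0], [0, 0, -0.266]], [[0.571, -0.133, 0.25], [0, 0, -0.266]], [[0.571, -0.133, 0.536], [0, 0, -0.266]], [[0.571, -0.133, 0.536], [0, 0, -0.266]], [[0.571, -0.133, 0.536], [0, 0, -0.266]], [[0.571, -0.133, 0.536], [0, 0, -0.266]]]' --claw 0.5

```text
clock: 36.95
tcp_pos: [0.3577, 0.251, 0.1806]
orientation: [-1.447, -2.787, 0.0]
contact_force: [-0.3, 1.8, 0.5]
grip_width: 0.0427
gripper_force: 0.0
```

```bash
cat >> h.py <<'E'
def wstr(g,name=None,h0=0.):
    p,d,m,E=grab("wrist")
    if name: save(name,p)
    k=cloud(d,m,E).reshape(-1,3); k=k[np.isfinite(k[:,0])]; k=k[np.hypot(k[:,0]-g[0],k[:,1]-g[1])<.06]; k[:,2]-=h0
    pl=k[(k[:,2]>.003)&(k[:,2]<.010)]; kn=k[(k[:,2]>.024)&(k[:,2]<.036)]
    mid=lambda a:(np.percentile(a,1,axis=0)+np.percentile(a,99,axis=0))/2
    print("plate",np.round(mid(pl),4),np.round(np.ptp(pl,axis=0),3),len(pl)," knob",np.round(mid(kn),4) if len(kn) else "",np.round(np.ptp(kn,axis=0),3) if len(kn) else "",len(kn))
    for t,h in(("strainer",0),("seat",.006)):
        for q in r.mark_of("wrist",t)[:2]: print(" ",t,round(q["confidence"],2),np.round(plane(m,E,*q["uv"],h+(h0 if t!="seat" else 0)),4))
E
python3 -c "
from h import *
wstr((.36,.247),'w8.png')
plan([.358,.250,.028,35])"
```

```text
plate [0.3713 0.2482 0.0062] [0.083 0.077 0.007] 3041  knob [0.36   0.2454 0.0277] [0.016 0.015 0.007] 278
  strainer 0.75 [0.3592 0.2425 0.    ]
t 37.1 tcp [0.3589 0.2515 0.1821] yaw y 35.1 tilt 0.22 w 0.0427 gf 0.0 q [ 0.1   0.32 -0.98  2.12  0.35  0.87 -0.47]
[0.358, 0.25, 0.028, 35] -> [-0.002, -0.009, 0.616] [0.002, 0.0, 0.001] rows~3.1
```

View pics/w8.png

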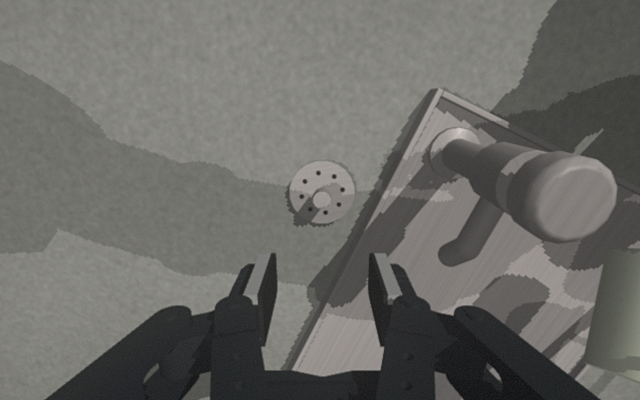

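The knob is at px (321,199), giving world (0.360,0.245) with its top at 0.031 m, which is the expected height. Descending.

>>> servo_tool --commands '[[[-0.023, -0.008, 0.2], [0, 0, 0]], [[-0.023, -0.008, 0.4], [0, 0, 0]], [[-0.023, -0.008, 0.5], [0, 0, 0]], [[-0.023, -0.008, 0.56], [0, 0, 0]], [[-0.023, -0.008, 0.612], [0, 0, 0]], [[-0.023, -0.008, 0.612], [0, 0, 0]], [[-0.023, -0.008, 0.612], [0, 0, 0]], [[-0.023, -0.008, 0.612], [0, 0, 0]]]'

```text
clock: 37.9
tcp_pos: [0.3604, 0.2453, 0.0283]
orientation: [1.448, 2.786, 0.003]
contact_force: [-0.2, -0.6, 0.1]
grip_width: 0.0428
gripper_force: 0.0
```

```bash
python3 -c "
from h import *
plan([.360,.2454,.028,35]); print(r.get_obs()['contact_force'])"
```

```text
t 37.9 tcp [0.3604 0.2453 0.0283] yaw y 35.1 tilt 0.15 w 0.0428 gf 0.0 q [-0.14  0.57 -0.72  2.23  0.71  0.58 -0.79]
[0.36, 0.2454, 0.028, 35] -> [0.001, -0.001, 0.001] [0.002, 0.0, 0.001] rows~0.0
[-0.2493587  -0.64862415  0.14856878]
```

>>> servo_tool --commands '[[[0, 0, 0], [0, 0, 0]], [[0, 0, 0], [0, 0, 0]], [[0, 0, 0], [0, 0, 0]], [[0, 0, 0], [0, 0, 0]], [[0, 0, 0], [0, 0, 0]], [[0, 0, 0], [0, 0, 0]], [[0, 0, 0], [0, 0, 0]], [[0, 0, 0], [0, 0, 0]], [[0, 0, -0.1], [0, 0, 0]], [[0, 0, -0.2], [0, 0, 0]], [[0, 0, -0.4], [0, 0, 0]], [[0, 0, -0.5], [0, 0, 0]], [[0, 0, -0.5], [0, 0, 0]], [[0, 0, -0.5], [0, 0, 0]]]' --claw 1 --squeeze 40

```text
clock: 39.3
tcp_pos: [0.3595, 0.2442, 0.1521]
orientation: [1.449, 2.786, 0.0]
contact_force: [-0.2, -1.0, -2.1]
grip_width: 0.0148
gripper_force: 39.4
```

```bash
python3 -c "
from h import *
plan([.47,.09,.155,5],[.495,.04,.155,5]); print(r.get_obs()['contact_force'])"
```

```text
t 39.3 tcp [0.3595 0.2442 0.1521] yaw y 35.1 tilt 0.07 w 0.0148 gf 39.4 q [ 0.08  0.36 -0.95  2.15  0.41  0.81 -0.52]
[0.47, 0.09, 0.155, 5] -> [-0.759, 0.008, -0.011] [0.001, 0.0, 0.334] rows~3.8
[0.495, 0.04, 0.155, 5] -> [-0.98, -0.025, -0.011] [0.001, 0.0, 0.334] rows~4.9
[-0.18223194 -1.04016391 -2.10309597]
```

>>> servo_tool --commands '[[[-0.98, -0.025, -0.011], [0, 0, 0.334]], [[-0.98, -0.025, -0.011], [0, 0, 0.334]], [[-0.98, -0.025, -0.011], [0, 0, 0.334]], [[-0.98, -0.025, -0.011], [0, 0, 0.334]], [[-0.98, -0.025, -0.011], [0, 0, 0.334]], [[-0.98, -0.025, -0.011], [0, 0, 0.334]], [[-0.98, -0.025, -0.011], [0, 0, 0.334]], [[-0.98, -0.025, -0.011], [0, 0, 0.334]]]'

```text
clock: 40.1
tcp_pos: [0.4937, 0.0417, 0.1537]
orientation: [-2.118, -2.317, 0.002]
contact_force: [-1.1, -0.3, -0.4]
grip_width: 0.014
gripper_force: 39.4
```

>>> servo_tool --commands '[[[-0.3, 0, 0], [0, 0, 0]], [[-0.3, 0, 0], [0, 0, 0]], [[-0.3, 0, 0], [0, 0, 0]], [[-0.3, 0, 0], [0, 0, 0]]]'

```text
clock: 40.5
tcp_pos: [0.501, -0.0328, 0.1545]
orientation: [-2.119, -2.318, 0.0]
contact_force: [-0.2, 0.7, -0.7]
grip_width: 0.0144
gripper_force: 39.4
```

```bash
cat > seat.py <<'E'
from h import *
import sys
p,d,m,E=grab("wrist"); save(sys.argv[1],p)
for t,h in(("seat",.006),):
    for q in r.mark_of("wrist",t)[:3]: print(" ",t,np.round(q["uv"]),round(q["confidence"],2),np.round(plane(m,E,*q["uv"],h),4))
k=cloud(d,m,E).reshape(-1,3); k=k[np.isfinite(k[:,0])]; M=T(); L=(k-M[:3,3])@M[:3,:3]
g=(float(sys.argv[2]),float(sys.argv[3]))
s=k[(np.hypot(k[:,0]-g[0],k[:,1]-g[1])<.04)&(k[:,2]<.011)&(k[:,2]>-.01)]
f=k[(np.hypot(k[:,0]-g[0],k[:,1]-g[1])<.06)&(k[:,2]>.011)&(k[:,2]<.018)]
if len(s)>20:
    print("seat floor extents",np.round((s.min(0)+s.max(0))/2,4),np.round(np.ptp(s,axis=0),3),len(s),"floor z",np.median(f[:,2]),"seat z",np.round(np.median(s[:,2]),4))
    # rim circle: floor points nearest to centre per angle
    c=np.array(g)
    for _ in range(5):
        e=f[:,:2]-c; a=np.arctan2(e[:,1],e[:,0]); rr=np.hypot(*e.T); b=((a+np.pi)/(2*np.pi)*36).astype(int)%36
        pts=np.array([f[b==i][np.argmin(rr[b==i]),:2] for i in range(36) if (b==i).sum()>3])
        q=least_squares(lambda q:np.hypot(pts[:,0]-q[0],pts[:,1]-q[1])-q[2],[*c,.032],loss="soft_l1",f_scale=.001).x; c=q[:2]
    print("rim circle",np.round(q,4),len(pts))
# strainer in hand
t=L[(np.hypot(L[:,0],L[:,1])<.045)&(L[:,2]>.01)&(L[:,2]<.04)]
print("held plate mid (tool)",np.round((np.percentile(t,1,axis=0)+np.percentile(t,99,axis=0))/2,4),np.round(np.ptp(t,axis=0),3),np.round(np.median(t[:,2]),4),len(t))
plan()
E
python3 seat.py w9.png .497 .038
```

```text
seat [332. 109.] 0.67 [0.502  0.0347 0.006 ]
seat floor extents [0.5007 0.0338 0.007 ] [0.065 0.065 0.008] 5659 floor z 0.013477186660300233 seat z 0.0058
rim circle [0.5005 0.0333 0.0317] 36
held plate mid (tool) [-0.0011 -0.0007  0.0177] [0.06  0.06  0.016] 0.0226 6498
t 40.6 tcp [ 0.5012 -0.0319  0.1548] yaw y 5.2 tilt 0.04 w 0.0144 gf 39.4 q [ 0.53  0.41 -0.72  2.01  0.36  0.85 -0.3 ]
```

View pics/w9.png

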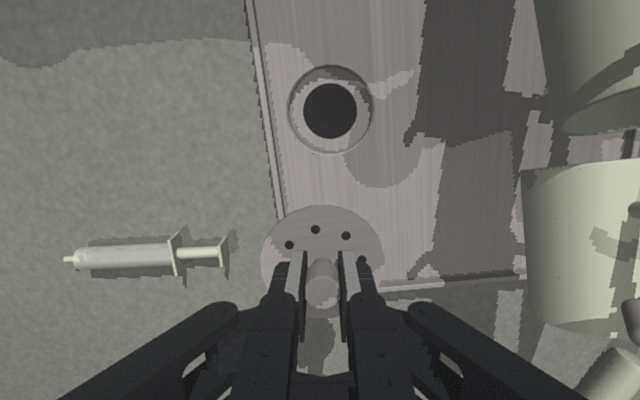

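The seat is at px (331,110), world (0.5005,0.0335), and its radius, depth and floor height all match. The strainer is held level with its holes at (315,230). Moving over the seat.

>>> servo_tool --commands '[[[0.267, 0.024, 0], [0, 0, 0]], [[0.267, 0.024, 0], [0, 0, 0]], [[0.267, 0.024, 0.1], [0, 0, 0]], [[0.267, 0.024, 0.25], [0, 0, 0]], [[0.267, 0.024, 0.38], [0, 0, 0]], [[0.267, 0.024, 0.38], [0, 0, 0]], [[0.267, 0.024, 0.38], [0, 0, 0]], [[0.267, 0.024, 0.38], [0, 0, 0]]]'

```text
clock: 41.4
tcp_pos: [0.5028, 0.034, 0.0615]
orientation: [2.119, 2.317, 0.003]
contact_force: [0.3, 0.4, -1.1]
grip_width: 0.0143
gripper_force: 39.4
```

```bash
cat > over.py <<'E'
from h import *
p,d,m,E=grab("wrist"); k=cloud(d,m,E).reshape(-1,3); k=k[np.isfinite(k[:,0])]; M=T(); L=(k-M[:3,3])@M[:3,:3]
t=L[(np.hypot(L[:,0],L[:,1])<.045)&(L[:,2]>.01)&(L[:,2]<.035)]
mid=(np.percentile(t,1,axis=0)+np.percentile(t,99,axis=0))/2; print("plate tool",np.round(mid,4),np.round(np.ptp(t,axis=0),3),"world",np.round(M[:3,:3]@mid+M[:3,3],4))
plan([.5011,.0347,.05,5.2]); print(np.round(r.get_obs()["contact_force"],1))
E
python3 over.py
```

```text
plate tool [ 0.0001 -0.0005  0.0176] [0.06  0.059 0.016] world [0.5026 0.0338 0.044 ]
t 41.5 tcp [0.503  0.0337 0.0616] yaw y 5.1 tilt 0.18 w 0.0145 gf 39.4 q [ 0.32  0.55 -0.63  2.07  0.52  0.67 -0.57]
[0.5011, 0.0347, 0.05, 5.2] -> [0.005, -0.007, 0.046] [0.002, -0.0, -0.001] rows~0.2
[ 0.5  0.1 -1.3]
```

>>> servo_tool --commands '[[[0, -0.008, 0.02], [0, 0, 0]], [[0, -0.008, 0.04], [0, 0, 0]], [[0, -0.008, 0.06], [0, 0, 0]], [[0, -0.008, 0.07], [0, 0, 0]], [[0, -0.008, 0.08], [0, 0, 0]], [[0, -0.008, 0.09], [0, 0, 0]], [[0, -0.008, 0.1], [0, 0, 0]], [[0, -0.008, 0.1], [0, 0, 0]], [[0, -0.008, 0.1], [0, 0, 0]]]'

```text
clock: 42.35
tcp_pos: [0.4997, 0.0328, 0.0348]
orientation: [-2.121, -2.317, 0.0]
contact_force: [0.4, -0.1, -1.2]
grip_width: 0.0143
gripper_force: 39.4
```

```bash
python3 over.py
```

```text
plate tool [ 0.0007 -0.0006  0.021 ] [0.09  0.09  0.021] world [0.4992 0.0334 0.0138]
t 42.4 tcp [0.4998 0.0328 0.0349] yaw y 5.0 tilt 0.01 w 0.0143 gf 39.4 q [ 0.29  0.59 -0.59  2.09  0.57  0.62 -0.61]
[0.5011, 0.0347, 0.05, 5.2] -> [0.007, 0.006, -0.061] [0.0, -0.0, -0.002] rows~0.3
[ 0.2 -0.1 -0.7]
```

>>> servo_tool --commands '[[[0, 0, 0.006], [0, 0, 0]], [[0, 0, 0.008], [0, 0, 0]], [[0, 0, 0.008], [0, 0, 0]]]'

```text
clock: 42.7
tcp_pos: [0.5, 0.0328, 0.0338]
orientation: [2.121, 2.316, -0.0]
contact_force: [-3.3, -0.8, 12.4]
grip_width: 0.0143
gripper_force: 40.5
```

>>> servo_tool --commands '[[[0, 0, 0], [0, 0, 0]], [[0, 0, 0], [0, 0, 0]], [[0, 0, 0], [0, 0, 0]], [[0, 0, 0], [0, 0, 0]], [[0, 0, -0.1], [0, 0, 0]], [[0, 0, -0.2], [0, 0, 0]], [[0, 0, -0.4], [0, 0, 0]], [[-0.3, 0, -0.5], [0, 0, 0]], [[-0.3, 0, -0.5], [0, 0, 0]], [[-0.3, 0, -0.5], [0, 0, 0]], [[-0.3, 0, -0.5], [0, 0, 0]]]' --claw 0.45

```text
clock: 43.8
tcp_pos: [0.5062, -0.0425, 0.1578]
orientation: [2.124, 2.315, 0.0]
contact_force: [0.3, 0.1, 0.3]
grip_width: 0.047
gripper_force: 0.0
```

```bash
python3 -c "
from h import *
wstr((.5005,.0335),'w10.png',.006)
p,d,m,E=grab('wrist');k=cloud(d,m,E).reshape(-1,3); k=k[np.isfinite(k[:,0])]
e=np.hypot(k[:,0]-.5005,k[:,1]-.0335); s=k[(e<.026)&(e>.014)]; A=np.c_[s[:,:2]-[.5005,.0335],np.ones(len(s))]; f=np.linalg.lstsq(A,s[:,2],rcond=None)[0]; print('plate top plane',np.round(f,4),len(s),'expected .012','floor',np.median(k[(e>.04)&(e<.055)][:,2]))
plan()"
```

```text
plate [0.5052 0.0341 0.0066] [0.112 0.12  0.007] 18402  knob [0.4997 0.0321 0.0294] [0.015 0.015 0.004] 414
  strainer 0.57 [0.4992 0.0317 0.006 ]
plate top plane [-0.0007 -0.0003  0.0115] 2708 expected .012 floor 0.013568804764024361
t 44.0 tcp [ 0.506  -0.0405  0.1574] yaw y 5.2 tilt 0.06 w 0.0469 gf 0.0 q [ 0.55  0.41 -0.73  2.    0.36  0.86 -0.28]
```

View pics/w10.png

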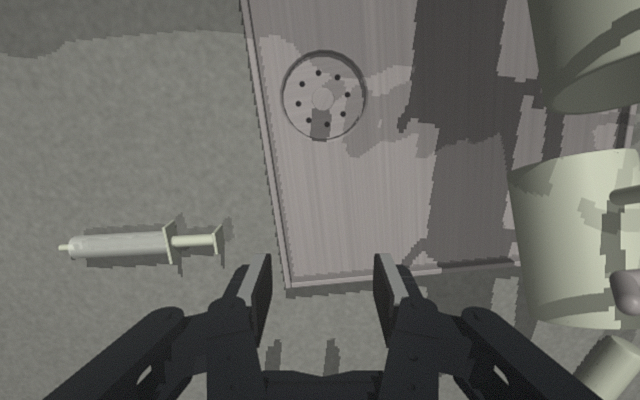

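The strainer is home and flat (px (323,95), plate top 2 mm below the tray floor). The tap is next.

```bash
python3 -c "
from h import *
plan([.46,.17,.29,11],[.4316,.3413,.29,11])"
```

```text
t 44.0 tcp [ 0.506  -0.0405  0.1574] yaw y 5.2 tilt 0.06 w 0.0469 gf 0.0 q [ 0.55  0.41 -0.73  2.    0.36  0.86 -0.28]
[0.46, 0.17, 0.29, 11] -> [0.856, -0.108, -0.53] [-0.0, -0.0, -0.065] rows~5.1
[0.4316, 0.3413, 0.29, 11] -> [1.548, -0.159, -0.529] [-0.0, -0.0, -0.065] rows~8.2
```

>>> servo_tool --commands '[[[0, 0, -0.3], [0, 0, 0]], [[0, 0, -0.53], [0, 0, 0]], [[0, 0, -0.53], [0, 0, 0]], [[0.856, -0.108, -0.53], [0, 0, -0.065]], [[0.856, -0.108, -0.53], [0, 0, -0.065]], [[0.856, -0.108, -0.53], [0, 0, -0.065]], [[0.856, -0.108, -0.53], [0, 0, -0.065]], [[0.856, -0.108, -0.53], [0, 0, -0.065]], [[0.856, -0.108, -0.53], [0, 0, -0.065]], [[0.856, -0.108, -0.53], [0, 0, -0.065]], [[0.856, -0.108, -0.53], [0, 0, -0.065]]]' --claw 1

```text
clock: 45.1
tcp_pos: [0.4609, 0.1675, 0.2899]
orientation: [-2.003, -2.42, 0.002]
contact_force: [-0.4, -0.1, 0.2]
grip_width: -0.0
gripper_force: 0.0
```

```bash
python3 hung.py; python3 -c "
from h import *
p,d,m,E=grab('wrist')
for q in r.mark_of('wrist','tap_top'): print('tap',round(q['confidence'],2),np.round(plane(m,E,*q['uv'],.162),4))
k=cloud(d,m,E).reshape(-1,3); k=k[np.isfinite(k[:,0])]; k=k[(np.hypot(k[:,0]-.4316,k[:,1]-.3413)<.035)&(k[:,2]>.155)&(k[:,2]<.17)]; print('tap depth',np.round((k.min(0)+k.max(0))/2,4),np.round(np.ptp(k,axis=0),3),np.median(k[:,2]))
plan([.4316,.3413,.29,11],[.4316,.3413,.20,11])"
```

```text
side 0.18 549 [[0.012, 0.145, 0.082], [0.037, 0.188, 0.122], [0.071, 0.218, 0.147]]
side 0.06 498 [[-0.001, 0.024, 0.079], [0.025, 0.071, 0.122], [0.057, 0.098, 0.147]]
side -0.06 415 [[0.01, -0.093, 0.091], [0.035, -0.048, 0.122], [0.069, -0.022, 0.146]]
side -0.18 353 [[0.009, -0.216, 0.101], [0.035, -0.17, 0.123], [0.068, -0.142, 0.146]]
scene 0.18 317 [[0.015, 0.132, 0.068], [0.043, 0.172, 0.108], [0.074, 0.21, 0.146]]
scene 0.06 345 [[0.001, 0.013, 0.073], [0.032, 0.048, 0.113], [0.061, 0.09, 0.148]]
scene -0.06 383 [[0.012, -0.107, 0.076], [0.045, -0.076, 0.114], [0.072, -0.033, 0.146]]
scene -0.18 404 [[0.013, -0.227, 0.078], [0.046, -0.199, 0.118], [0.072, -0.154, 0.147]]
tap 0.63 [0.5863 0.2217 0.162 ]
tap 0.5 [0.614  0.1125 0.162 ]Traceback (most recent call last):
  File "<string>", line 5, in <module>
    k=cloud(d,m,E).reshape(-1,3); k=k[np.isfinite(k[:,0])]; k=k[(np.hypot(k[:,0]-.4316,k[:,1]-.3413)<.035)&(k[:,2]>.155)&(k[:,2]<.17)]; print('tap depth',np.round((k.min(0)+k.max(0))/2,4),np.round(np.ptp(k,axis=0),3),np.median(k[:,2]))
                                                                                                                                                                    ~~~~~^^^
    return umr_minimum(a, axis, None, out, keepdims, initial, where)
ValueError: zero-size array to reduction operation minimum which has no identity
```

```bash
python3 -c "
from h import *
plan([.4316,.3413,.26,11])"
```

```text
t 45.3 tcp [0.461  0.1678 0.2902] yaw y 10.8 tilt 0.02 w 0.0002 gf 0.0 q [ 0.33  0.24 -0.93  1.89  0.22  1.11 -0.49]
[0.4316, 0.3413, 0.26, 11] -> [0.704, 0.014, 0.12] [-0.0, 0.0, -0.002] rows~3.6
```

>>> servo_tool --commands '[[[0.704, 0.014, 0], [0, 0, 0]], [[0.704, 0.014, 0], [0, 0, 0]], [[0.704, 0.014, 0], [0, 0, 0]], [[0.704, 0.014, 0.12], [0, 0, 0]], [[0.704, 0.014, 0.12], [0, 0, 0]], [[0.704, 0.014, 0.12], [0, 0, 0]], [[0.704, 0.014, 0.12], [0, 0, 0]]]'

```text
clock: 46.0
tcp_pos: [0.4319, 0.3412, 0.2607]
orientation: [2.003, 2.419, 0.0]
contact_force: [0.6, -0.1, 0.6]
grip_width: -0.0001
gripper_force: 0.0
```

```bash
python3 -c "
from h import *
p,d,m,E=grab('wrist')
for q in r.mark_of('wrist','tap_top'): print('tap',round(q['confidence'],2),np.round(plane(m,E,*q['uv'],.162),4))
k=cloud(d,m,E).reshape(-1,3); k=k[np.isfinite(k[:,0])]; k=k[(np.hypot(k[:,0]-.4316,k[:,1]-.3413)<.035)&(k[:,2]>.155)&(k[:,2]<.17)]
if len(k): print('tap depth',np.round((k.min(0)+k.max(0))/2,4),np.round(np.ptp(k,axis=0),3),np.median(k[:,2]))
plan([.4316,.3413,.183,11],[.4316,.3413,.167,11])"
```

```text
tap 0.73 [0.4286 0.3419 0.162 ]
tap depth [0.4306 0.3411 0.1595] [0.041 0.041 0.009] 0.1611327636387595
t 46.1 tcp [0.4321 0.3411 0.261 ] yaw y 10.7 tilt 0.08 w -0.0003 gf 0.0 q [-0.05  0.41 -0.93  1.8   0.36  1.12 -0.92]
[0.4316, 0.3413, 0.183, 11] -> [0.001, -0.002, 0.312] [0.001, 0.0, -0.003] rows~1.6
[0.4316, 0.3413, 0.167, 11] -> [0.001, -0.002, 0.376] [0.001, 0.0, -0.003] rows~1.9
```

>>> servo_tool --commands '[[[0, -0.003, 0.2], [0, 0, 0]], [[0, -0.003, 0.28], [0, 0, 0]], [[0, -0.003, 0.31], [0, 0, 0]], [[0, -0.003, 0.33], [0, 0, 0]], [[0, -0.003, 0.35], [0, 0, 0]], [[0, -0.003, 0.365], [0, 0, 0]], [[0, -0.003, 0.376], [0, 0, 0]], [[0, -0.003, 0.376], [0, 0, 0]], [[0, -0.003, 0.376], [0, 0, 0]]]'

```text
clock: 47.0
tcp_pos: [0.4309, 0.3419, 0.1691]
orientation: [2.0, 2.419, 0.001]
contact_force: [-3.4, -7.0, 15.2]
grip_width: 0.0002
gripper_force: 7.2
```

>>> servo_tool --commands '[[[0, 0, 0.006], [0, 0, 0]], [[0, 0, 0.006], [0, 0, 0]], [[0, 0, 0.006], [0, 0, 0]], [[0, 0, 0.006], [0, 0, 0]], [[0, 0, 0.006], [0, 0, 0]], [[0, 0, 0.006], [0, 0, 0]], [[0, 0, 0.006], [0, 0, 0]], [[0, 0, 0.006], [0, 0, 0]]]'

```text
clock: 47.8
tcp_pos: [0.431, 0.342, 0.1689]
orientation: [2.0, 2.418, 0.001]
contact_force: [-6.8, -11.5, 26.5]
grip_width: 0.0001
gripper_force: 13.4
```

>>> servo_tool --commands '[[[0, 0, -0.04], [0, 0, 0]], [[0, 0, -0.1], [0, 0, 0]], [[0, 0, -0.3], [0, 0, 0]], [[0, 0, -0.6], [0, 0, 0]], [[0, 0, -0.6], [0, 0, 0]], [[-0.5, 0, -0.6], [0, 0, 0]], [[-0.5, 0, -0.6], [0, 0, 0]], [[-0.5, 0, -0.6], [0, 0, 0]], [[-0.5, 0, -0.6], [0, 0, 0]], [[-0.5, 0, -0.6], [0, 0, 0]], [[-0.5, 0, -0.6], [0, 0, 0]]]'

```text
clock: 48.9
tcp_pos: [0.4534, 0.2212, 0.3157]
orientation: [1.998, 2.424, 0.003]
contact_force: [-0.0, 0.1, -0.5]
grip_width: 0.0
gripper_force: 0.0
```

```bash
python3 hung.py; python3 chk.py k2.png; python3 -c "
from h import *
for n in('scene','side','wrist'):
    p,d,m,E=grab(n)
    k=cloud(d,m,E).reshape(-1,3); k=k[np.isfinite(k[:,0])]; q=k[(np.hypot(k[:,0]-.4306,k[:,1]-.3411)<.018)&(k[:,2]>.13)&(k[:,2]<.18)]; print(n,'tap z',np.median(q[:,2]) if len(q) else '')
    e=np.hypot(k[:,0]-.5005,k[:,1]-.0335); s=k[(e<.026)&(e>.014)]; print('  strainer top',np.median(s[:,2]),'knob',k[(e<.006)][:,2].max() if (e<.006).any() else '')
plan()"
```

```text
side 0.18 556 [[0.012, 0.144, 0.082], [0.039, 0.188, 0.122], [0.071, 0.217, 0.148]]
side 0.06 502 [[-0.001, 0.026, 0.078], [0.025, 0.072, 0.121], [0.057, 0.098, 0.148]]
side -0.06 416 [[0.01, -0.094, 0.091], [0.035, -0.05, 0.122], [0.069, -0.023, 0.146]]
side -0.18 354 [[0.009, -0.216, 0.101], [0.035, -0.17, 0.124], [0.068, -0.141, 0.146]]
scene 0.18 319 [[0.016, 0.132, 0.071], [0.044, 0.17, 0.108], [0.074, 0.209, 0.148]]
scene 0.06 347 [[0.001, 0.014, 0.073], [0.034, 0.047, 0.113], [0.061, 0.089, 0.148]]
scene -0.06 381 [[0.012, -0.107, 0.074], [0.045, -0.075, 0.113], [0.072, -0.032, 0.147]]
scene -0.18 404 [[0.013, -0.227, 0.077], [0.044, -0.199, 0.118], [0.072, -0.155, 0.148]]
side mug1_eye 0.77 bench [0.625 0.13  0.046] depth [0.601 0.206 0.137]
side mug1 0.93 bench [0.654 0.052 0.   ] depth [0.627 0.133 0.094]
side mug1 0.74 bench [ 0.665 -0.07   0.   ] depth [0.325 1.065 1.168]
side mug1 0.72 bench [0.614 0.172 0.   ] depth [0.588 0.252 0.105]
side mug1 0.63 bench [0.592 0.305 0.   ] depth [0.57  0.366 0.095]
side strainer 0.75 bench [0.493 0.022 0.   ] depth [0.492 0.029 0.008]
side strainer 0.48 bench [0.625 0.223 0.   ] depth [0.59  0.322 0.137]
scene mug1_eye 0.63 bench [0.537 0.297 0.046] depth [0.581 0.243 0.121]
scene mug1 0.96 bench [0.597 0.049 0.   ] depth [ 0.666 -0.019  0.132]
scene mug1 0.69 bench [0.578 0.186 0.   ] depth [0.645 0.109 0.126]
scene mug1 0.69 bench [0.529 0.437 0.   ] depth [0.607 0.328 0.136]
scene mug1 0.68 bench [0.588 0.523 0.   ] depth [0.603 0.499 0.028]
scene strainer 0.53 bench [0.487 0.044 0.   ] depth [0.505 0.029 0.029]
scene tap z 0.16236163515401025
  strainer top 0.01358742904469945 knob 0.04051801547449663
side tap z 0.1623063537577445
  strainer top 0.012537802492321504 knob 0.03913375564740007
wrist tap z 0.1614029054887483
  strainer top nan knob 
t 49.5 tcp [0.4537 0.2195 0.3148] yaw y 10.9 tilt 0.00 w -0.0001 gf 0.0 q [ 0.25  0.25 -0.96  1.83  0.23  1.18 -0.59]
  return _methods._mean(a, axis=axis, dtype=dtype,
  ret = ret.dtype.type(ret / rcount)
```

View pics/k2.png

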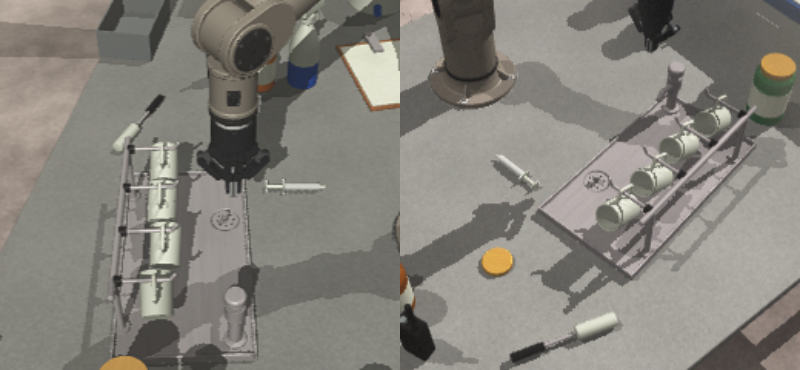

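The mugs hang one per hook in both views, the strainer sits in its seat, the tap head is back up at 0.162 m, and the robot is clear of everything.

```bash
python3 -c "
from bench import r
print(r.hand_in())"
```

```text
the job is handed in; nothing more can be done
None
```

I handed the job in at about 50 s on the robot clock. The last camera check showed the strainer flat in its seat, all four mugs hanging one to a hook, and the tap, pressed to its stop for about 0.8 s, sprung back up. I saw no bystander knocked over, and the hand-in call returned no verdict.

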